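Sort relay modules onto the roller lane

ROBOT

A 6-joint arm with a two-finger parallel gripper is mounted at the origin on the work surface. World frame = base frame: x ahead of the robot, y to its left, z up, the work surface at z = 0. Lengths are in m, angles in rad, forces in N, time in s.
With the tool pointing down it reaches from about 0.3 to 0.775 m from the base axis. Payload 14.6 kg.
Tool frame: the origin (TCP) lies at the very end of the fingers, on their centre line; the grasp point (between the pads) lies 19 mm behind it (ctrl.hold_point_z is the z of the grasp point in the tool frame, in m); z points along the fingers, y is the direction in which the jaws open and shut (so a half turn about z gives the same grasp; the last joint's range is limited). The gripper opens to 94 mm and grips with 3 to 60 N. Pads are 16 mm wide; open, the fingers measure 119 mm over their backs; the gripper's body (75 mm by 177 mm) begins 78 mm behind the grasp point.
Start: joints at [-1.3, 0.3, 1.521, -0, 1.321, -0.067], TCP at [0.182, -0.519, 0.205] pointing down, gripper open.
Joint ranges: [-3.03, 3.03], [-0.79, 2.21], [0.23, 2.52], [-1.04, 4.18], [0, 3.07], [-2.55, 2.55]. Speed limits (rad/s): [2.22, 2.22, 2.57, 3.14, 3.14, 3.14].

INTERFACE

Orientations are given as [roll, pitch, yaw] about the fixed x, y, z axes, in that order (R = Rz(yaw) Ry(pitch) Rx(roll)).
In Python, from station import ctrl, cams, hand_in gives the robot as it stands.
- The arm moves only by the tool servo_tool, never from a script. Its argument "rows" is a list of rows, each a list of 7 numbers: the shift along the world's x, y, z in m, then the turn, a rotation vector about the world's x, y, z in rad, then the gripper command: -1 is shut, 1 is fully open, values between are in proportion. A call has exactly 8 rows; each row is the pose to reach, as a shift and turn from the pose measured when the call began; what a row does not reach only later rows make up. A row lasts 1/12 s, in which the tool goes at most 41.7 mm and 7.16 degrees, less where a joint would pass 70% of its speed; a pose out of reach is approached as far as the arm can. A call with a gripper value outside its range is refused whole. The fingers move at their own pace and stop on an object; "newtons" is the grip in N (left out, the last holds). Time passes only in rows, so rows that repeat a pose let the fingers close, or fill a call up. It gives the time, the measured TCP pose, the force and the opening at its end, in the units of the state.
- ctrl.get_obs(): the state, without advancing time (a new reading comes with each control period).
- cams.camera(name): name is "side" or "top"; returns a dict with "image" (420x560x3 uint8, red, green, blue), "depth" (420x560 float32, m along the optical axis (not along the pixel's ray), 0 where there is no reading), "fx", "fy", "cx", "cy" (pixels), "rvec" (rotation vector, rad) and "tvec" (3), from world to camera coordinates, as OpenCV has them. Camera axes: x right, y down, z forward; pixel columns grow to the right and rows downward; lengths in m; the calibration is good to about 2 mm. A picture is of the moment at which its call begins.
- hand_in(): hands the job in, once; it reports no verdict.
Trained networks look in a picture, given as the dict that the camera call returned (one of the last four; its "shot" number tells which), for a name from the list of things; names that differ only in an ending like _2 or _b are one class to them, and where a whole thing is asked for, a point or a joint stands for the part that bears it (a point fixed in the world has none). Each returns a list of dicts, best first, with "p" (0 to 1); they miss things now and then, are a little off and sometimes report something else, mostly with a low value. They report only what shows in the picture. A call takes as long as a camera call.
- cams.spot_in(picture, name): "box" ([left, top, right, bottom] as shares, 0 to 1, of the picture: columns of its width, rows of its height, round what is visible of it).
- cams.place_of(picture, name): "at" ([column, row] as shares, 0 to 1, of the picture: columns of its width, rows of its height: a listed point, or the origin of a listed thing).
The state is a dict: "time_s": time; "qpos": joint angles; "joint_vel": joint speeds; "tau": joint torques, N m; "ee_pos": TCP position; "eef_rot": TCP orientation; "force": force on the tool from outside, world axes, zero at the start; "moment": the same for the moment, N m; "grip_width": finger opening in m.
Only numpy, scipy, OpenCV 4.12 (cv2) and the standard library are available. Lean on these libraries where they do the work, as an engineer would, in place of code of your own. Each camera call takes 0.05 s, during which the arm holds its last target.

TASK

Slide the yellow stop fully home across the lower end of the roller lane, then set every whole relay module upright and lengthwise (either end first) on the upper end of the rollers and let it roll down on its own, so that they queue against the stop one behind another; do not handle them in the lower half of the lane. Put the modules with a piece broken off (a missing end or a missing nose) in the red bin, and when all are sorted and at rest press the green button right down. Leave the fan, the tools and the other things on the bench where they are.

Things in the scene. Friction and masses are not known exactly. Their poses are not given: they have to be found in the camera images.
- lane: Fixed sloped roller lane, aluminium side rails with 15 free-turning rollers (20 mm diameter, 30 mm apart). Origin on the bench under its middle; its +y runs DOWNHILL along the lane, x across it, z up. The roller surface slopes down 6 degrees towards +y: its height above the bench at lane y is 0.045 - 0.1051*y (m), for y from -0.235 (upper end) to 0.212 (lower end). The channel between the rails is 52 mm wide; rails are 5 mm thick and stand 12 mm above the roller surface.
- lane_load (a point): Centre of the loading place at the upper end of the lane, on the roller surface (lane y = -0.175). Axes as the lane's.
- lane_stop (a point): Centre line of the lane on the roller surface, at the face of the stop (lane y = 0.216) when the stop is closed. The first module ends with its centre 32 mm uphill of this. Axes as the lane's.
- stop (a joint): Slide of the yellow stop plate at the lane's lower end (m): 0 = fully drawn back towards the robot, lane open; 0.060 = fully home across the lane, moving in the lane's +x. It takes about 2 N to slide and stays where it is left. It starts at 0 to 0.015.
- stop_handle (a point): Top centre of the black upright handle on the stop plate, 110 mm above the bench; the handle is 16 mm along the slide (lane x), 30 mm across (lane y), its free height 48 mm (from 62 to 110 mm above the bench). The stop plate itself (top 62 mm above the bench) runs from below it in lane +x. Moves with the stop.
- module_a: Whole relay module, light grey, stepped: base 64 (x) x 44 (y) x 40 mm high with a blue terminal strip on each end shoulder, and on it a nose 40 (x) x 44 (y) x 16 mm high with an orange top, so 56 mm high in all; the nose is flush with the base on both y sides. 0.14 to 0.24 kg. Origin at the centre of its underside, z up. May be absent.
- module_b: Whole relay module, light grey, stepped: base 64 (x) x 44 (y) x 40 mm high with a blue terminal strip on each end shoulder, and on it a nose 40 (x) x 44 (y) x 16 mm high with an orange top, so 56 mm high in all; the nose is flush with the base on both y sides. 0.14 to 0.24 kg. Origin at the centre of its underside, z up. May be absent.
- module_c: Whole relay module, light grey, stepped: base 64 (x) x 44 (y) x 40 mm high with a blue terminal strip on each end shoulder, and on it a nose 40 (x) x 44 (y) x 16 mm high with an orange top, so 56 mm high in all; the nose is flush with the base on both y sides. 0.14 to 0.24 kg. Origin at the centre of its underside, z up. May be absent.
- module_d: Whole relay module, light grey, stepped: base 64 (x) x 44 (y) x 40 mm high with a blue terminal strip on each end shoulder, and on it a nose 40 (x) x 44 (y) x 16 mm high with an orange top, so 56 mm high in all; the nose is flush with the base on both y sides. 0.14 to 0.24 kg. Origin at the centre of its underside, z up. May be absent.
- module_e: Whole relay module, light grey, stepped: base 64 (x) x 44 (y) x 40 mm high with a blue terminal strip on each end shoulder, and on it a nose 40 (x) x 44 (y) x 16 mm high with an orange top, so 56 mm high in all; the nose is flush with the base on both y sides. 0.14 to 0.24 kg. Origin at the centre of its underside, z up. May be absent.
- broken_short: Broken relay module: one end has snapped off, so it is only 40 (x) x 44 (y) mm, 56 mm high, with a single blue strip and a black broken end face at +x (nose over x -8 to +20 mm). Origin at the centre of its underside. 0.12 kg. May be absent.
- broken_flat: Broken relay module: its nose has snapped off, so it is 64 (x) x 44 (y) and only 40 mm high, black on top between its two blue strips. Origin at the centre of its underside. 0.14 kg. May be absent.
- reject_bin: Fixed open red bin, outside 200 (x) x 140 (y) x 45 mm high, walls 4 mm and floor about 4 mm thick. Origin at the centre of its underside.
- ready (a joint): Travel of the green ready button (m): 0 = up, 0.006 = fully down; spring, about 4 N at the bottom, springs back.
- ready_top (a point): Centre of the top face of the green button (40 mm diameter) on its grey box; press straight down.
- fan: Bystander: black cooling fan 60 x 60 x 25 mm lying flat among the modules; leave it. Origin under its centre.
- screwdriver: Bystander: screwdriver 190 mm long lying on the bench near the robot.
- wrench: Bystander: wrench 160 mm long lying on the bench near the robot.
- tape: Bystander: roll of black tape, 90 mm diameter, 19 mm high, lying flat.
- jar: Bystander: jar, 64 mm diameter, 75 mm high. Origin under its centre.
- carton: Bystander: cardboard carton 100 x 75 x 60 mm. Origin under its centre.

How it is judged:
By the outcome, as a careful person would: the job done as asked, in the order asked, and still so for the second after the job is handed in, with the robot touching nothing.
Of module_a, module_b, module_c, module_d, module_e only 3 to 5 are there at a start; the rules pass over those that are not, and their reading is None.
Of broken_short, broken_flat only 1 to 2 are there at a start; the rules pass over those that are not, and their reading is None.
At some moment in a run one of module_a, module_b, module_c, module_d, module_e, broken_short, broken_flat may be knocked a few centimetres aside while the robot is not near it.
It also fails if it takes over 210 s, if anything falls off the work surface, if the arm or the gripper's body presses on something with over 40 N, if the wrist force passes 120 N, or if a joint passes its speed limit or range.

## Working session

There is one attempt and no reset: what is moved stays moved. The work goes in short steps, Python scripts to look and compute and a tool call to move; the robot and the scene stay as the last step left them, time stands still between calls to the robot, and variables do not carry over. Pictures are saved under pics/ and viewed, and the job is handed in when it is done.

Besides the shell and the picture viewer there is one more tool, called by a JSON object that holds its "name" and its "arguments", one argument or row to a line. servo_tool: Moves the arm, as the interface text tells. Its arguments: {"type":"object","properties":{"rows":{"type":"array"},"newtons":{"type":"number"}},"required":["rows"]}

```bash
ls; mkdir -p pics; cat > h.py <<'E'
import numpy as np, cv2
from station import ctrl, cams, hand_in
def cam(n):
    p=cams.camera(n); p['R']=cv2.Rodrigues(np.array(p['rvec'],float))[0]; return p
def w(p,u,v,d=None):
    """pixel->world via depth"""
    if d is None: d=p['depth'][int(round(v)),int(round(u))]
    c=np.array([(u-p['cx'])/p['fx'],(v-p['cy'])/p['fy'],1])*d
    return p['R'].T@(c-np.array(p['tvec']).ravel())
def wz(p,u,v,z):
    R=p['R'];t=np.array(p['tvec']).ravel();o=-R.T@t
    r=R.T@np.array([(u-p['cx'])/p['fx'],(v-p['cy'])/p['fy'],1])
    return o+r*(z-o[2])/r[2]
def cloud(p):
    H,W=p['depth'].shape;u,v=np.meshgrid(np.arange(W),np.arange(H));d=p['depth']
    c=np.stack([(u-p['cx'])/p['fx']*d,(v-p['cy'])/p['fy']*d,d],-1)
    return (c-np.array(p['tvec']).ravel())@p['R']
def px(p,X):
    c=p['R']@np.array(X)+np.array(p['tvec']).ravel();return c[0]/c[2]*p['fx']+p['cx'],c[1]/c[2]*p['fy']+p['cy']
def save(p,f,box=None,s=1):
    im=p['image'][:,:,::-1]
    if box: im=im[box[1]:box[3],box[0]:box[2]]
    cv2.imwrite('pics/'+f,cv2.resize(im,None,fx=s,fy=s,interpolation=cv2.INTER_CUBIC))
def st():
    o=ctrl.get_obs(); print({k:np.round(o[k],3).tolist() for k in ['time_s','ee_pos','eef_rot','force','grip_width','qpos']})
E
python3 - <<'E'
from h import *
st()
for n in ['top','side']:
    p=cam(n); save(p,n+'0.png',s=1.4)
    print(n,-p['R'].T@np.array(p['tvec']).ravel(),p['R'][2],p['fx'])
E
```

```text
pics
{'time_s': 0.0, 'ee_pos': [0.182, -0.519, 0.205], 'eef_rot': [-3.14, -0.0, 0.338], 'force': [0.72, 0.404, -0.238], 'grip_width': 0.094, 'qpos': [-1.3, 0.3, 1.522, -0.0, 1.321, -0.067]}
top [0.25014823 0.0408256  1.3671558 ] [ 0.19767189 -0.00889328 -0.9802279 ] 420.80313352974656
side [0.16119071 0.72127537 1.00975827] [ 0.2827937  -0.57780608 -0.765616  ] 422.0630612431962
```

View pics/top0.png

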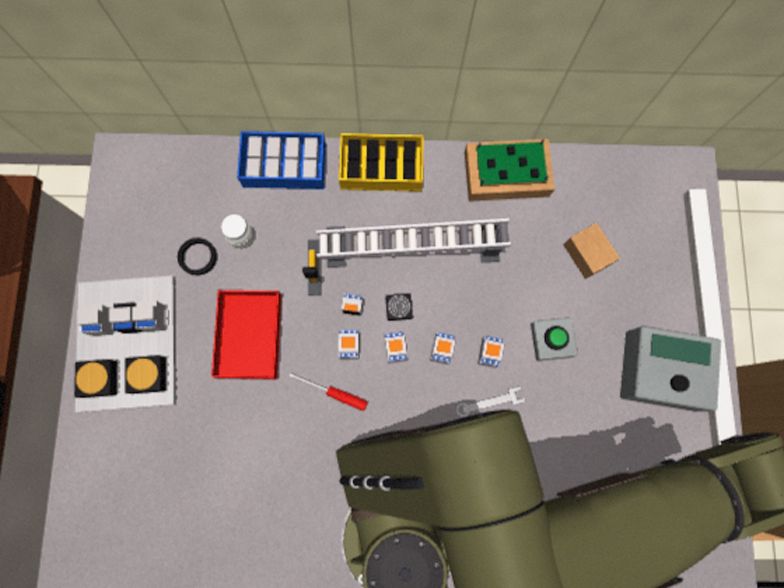

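View pics/side0.png

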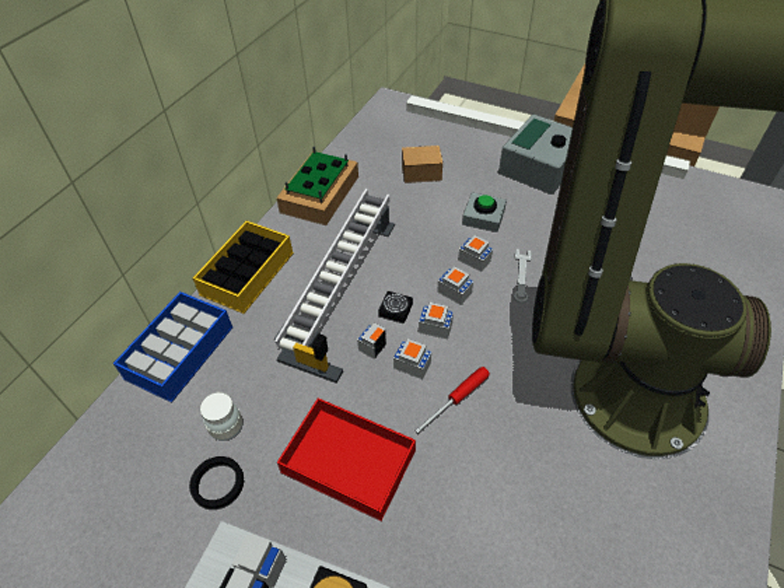

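```bash
python3 - <<'E'
from h import *
p=cam('top'); save(p,'top1.png',(190,140,420,290),3.4)
s=cam('side'); save(s,'side1.png',(180,120,380,280),4)
for q in (p,s):
  for n in ['module_a','broken_short','broken_flat','fan','stop_handle','lane','lane_load','lane_stop','ready_top','reject_bin']:
    for r in cams.place_of(q,n):
        if r['p']<.3: continue
        u,v=r['at'][0]*560,r['at'][1]*420
        z=dict(stop_handle=.11,lane_load=.0634,lane_stop=.0223,ready_top=None).get(n,0)
        print(n,round(r['p'],2),round(u),round(v),np.round(w(q,u,v),3), None if z is None else np.round(wz(q,u,v,z),3))
E
```

```text
module_a 0.81 318 249 [ 0.416 -0.094  0.054] [ 0.422 -0.099  0.   ]
module_a 0.64 282 250 [0.407 0.019 0.059] [0.414 0.018 0.   ]
module_a 0.63 349 253 [ 0.405 -0.191  0.06 ] [ 0.412 -0.201  0.   ]
module_a 0.54 246 243 [0.43  0.131 0.052] [0.437 0.135 0.   ]
module_a 0.38 228 174 [0.666 0.202 0.015] [0.671 0.203 0.   ]
broken_short 0.47 250 218 [0.508 0.12  0.056] [0.519 0.124 0.   ]
broken_flat 0.48 399 239 [ 0.453 -0.351  0.058] [ 0.462 -0.369  0.   ]
fan 0.67 284 221 [0.508 0.014 0.026] [0.513 0.014 0.   ]
fan 0.66 176 238 [0.448 0.366 0.003] [0.449 0.366 0.   ]
fan 0.31 290 177 [ 0.647 -0.004  0.056] [ 0.664 -0.005  0.   ]
stop_handle 0.68 221 191 [0.581 0.209 0.112] [0.581 0.209 0.11 ]
stop_handle 0.43 283 222 [0.506 0.016 0.027] [0.49  0.018 0.11 ]
lane_load 0.97 346 168 [ 0.697 -0.194  0.009] [ 0.679 -0.184  0.063]
lane_load 0.45 173 168 [0.666 0.375 0.063] [0.666 0.375 0.063]
lane_stop 0.98 225 173 [0.668 0.214 0.013] [0.665 0.213 0.022]
ready_top 0.66 180 241 [ 0.437  0.351 -0.004] None
ready_top 0.44 397 243 [ 0.44  -0.344  0.06 ] None
reject_bin 0.63 180 240 [0.442 0.35  
[... 222 characters left out ...]
ule_a 0.67 341 187 [ 0.401 -0.174  0.023] [ 0.406 -0.195  0.   ]
broken_short 0.85 264 249 [0.51  0.144 0.03 ] [0.521 0.127 0.   ]
broken_short 0.52 375 201 [ 0.288 -0.188 -0.005] [ 0.288 -0.183  0.   ]
broken_flat 0.6 283 223 [0.504 0.032 0.024] [0.512 0.015 0.   ]
fan 0.75 282 221 [0.509 0.029 0.024] [0.517 0.012 0.   ]
stop_handle 0.83 228 242 [0.576 0.211 0.109] [0.576 0.211 0.11 ]
lane 0.71 240 201 [0.161 0.721 1.01 ] [ 0.672 -0.004  0.   ]
lane_load 0.84 260 152 [ 0.723 -0.234 -0.003] [ 0.686 -0.172  0.063]
lane_load 0.3 325 210 [ 0.409 -0.065  0.024] [ 0.399 -0.034  0.063]
lane_stop 0.61 210 249 [0.635 0.22  0.055] [0.651 0.203 0.022]
ready_top 0.41 349 144 [ 0.436 -0.34   0.056] None
```

```bash
python3 - <<'E'
from h import *
p=cam('top');c=cloud(p)
m=(c[...,2]>.02)&(c[...,0]>.25)&(c[...,0]<.56)&(c[...,1]<.2)&(c[...,1]>-.4)
n,l,s,ct=cv2.connectedComponentsWithStats(m.astype(np.uint8))
for i in range(1,n):
    if s[i,4]<30: continue
    P=c[l==i]; t=P[P[:,2]>P[:,2].max()-.008]
    print(s[i],P[:,2].max().round(3),np.round(t.mean(0),3),P.min(0).round(3),P.max(0).round(3))
    print('   rect top',cv2.minAreaRect((t[:,:2]*1000).astype(np.float32)),'all',cv2.minAreaRect((P[:,:2]*1000).astype(np.float32)))
E
```

```text
[244 209  16  15 192] 0.062 [0.513 0.12  0.057] [0.497 0.094 0.021] [0.542 0.142 0.062]
   rect top ((512.8622436523438, 118.65580749511719), (43.05284118652344, 28.523046493530273), 82.60868072509766) all ((519.0474243164062, 117.82022094726562), (43.47956085205078, 42.420562744140625), 82.00601959228516)
[275 209  20  19 318] 1.367 [0.25  0.041 1.367] [ 0.25 -0.02  0.02] [0.549 0.041 1.367]
   rect top ((250.14822387695312, 40.825599670410156), (0.0, 0.0), 0.0) all ((399.4368591308594, 10.35964584350586), (59.80253219604492, 298.8054504394531), 89.78336334228516)
[380 226  33  31 810] 1.367 [0.25  0.041 1.367] [ 0.25  -0.398  0.02 ] [0.499 0.041 1.367]
   rect top ((250.14822387695312, 40.825599670410156), (0.0, 0.0), 0.0) all ((383.3495788574219, -169.91937255859375), (104.55813598632812, 487.53619384765625), 20.19049835205078)
[242 235  15  22 308] 1.367 [0.25  0.041 1.367] [0.25  0.041 0.021] [0.457 0.145 1.367]
   rect top ((250.14822387695312, 40.825599670410156), (0.0, 0.0), 0.0) all ((350.5811462402344, 100.69216918945312), (226.69476318359375, 57.381195068359375), 16.594121
[... 650 characters left out ...]
op ((250.14822387695312, 40.825599670410156), (0.0, 0.0), 0.0) all ((332.3417663574219, -105.22586059570312), (70.6807861328125, 327.6451721191406), 41.54302978515625)
[233 276  30  17 175] 1.367 [0.25  0.041 1.367] [0.25  0.041 0.02 ] [0.327 0.171 1.367]
   rect top ((250.14822387695312, 40.825599670410156), (0.0, 0.0), 0.0) all ((294.3140869140625, 102.49940490722656), (149.30979919433594, 26.901708602905273), 64.60640716552734)
[312 292  62  12 464] 1.367 [0.25  0.041 1.367] [ 0.25  -0.127  0.459] [0.269 0.041 1.367]
   rect top ((250.14822387695312, 40.825599670410156), (0.0, 0.0), 0.0) all ((259.0714416503906, -42.8553466796875), (18.54737091064453, 167.65966796875), 1.0457149744033813)
```

View pics/top1.png

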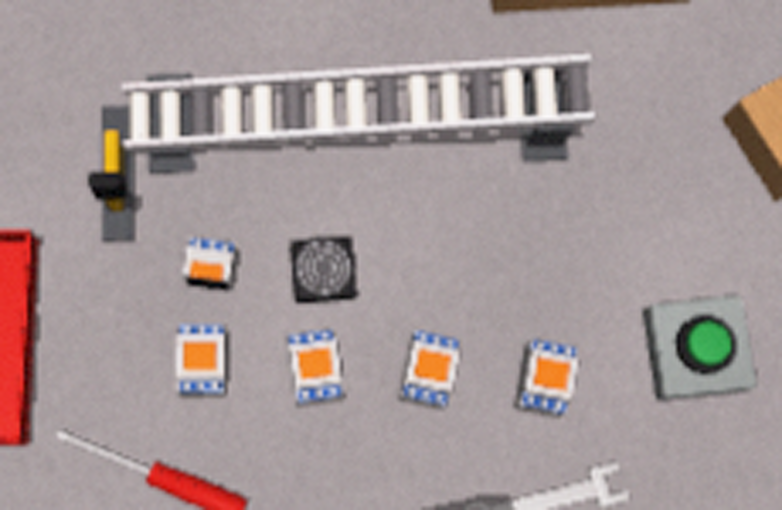

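View pics/side1.png

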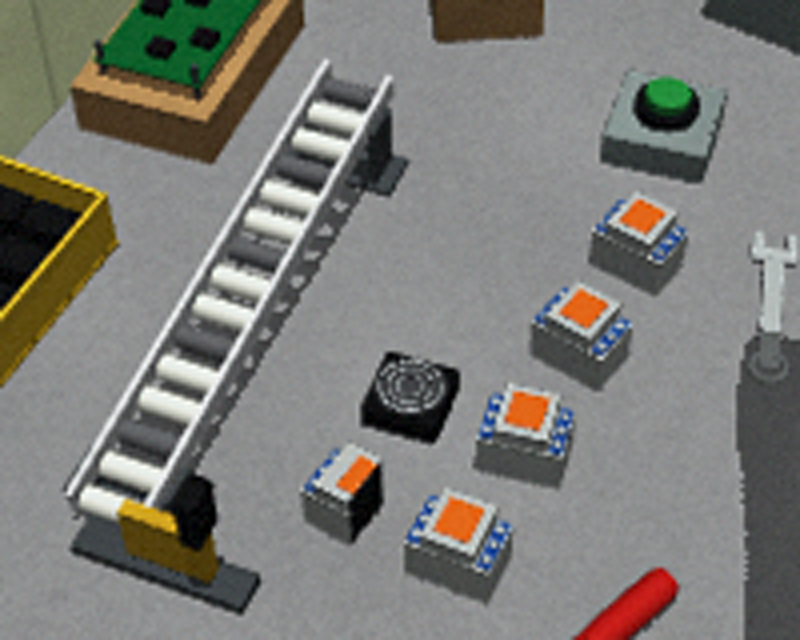

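```bash
cat >> h.py <<'E'
def orange(p,zt=.056,xr=(.25,.8),yr=(-.4,.26)):
    im=p['image'].astype(int);r,g,b=im[...,0],im[...,1],im[...,2]
    m=(r>200)&(g>70)&(g<150)&(b<90)
    n,l,s,ct=cv2.connectedComponentsWithStats(m.astype(np.uint8));out=[]
    for i in range(1,n):
        if s[i,4]<12: continue
        v,u=np.nonzero(l==i)
        z=zt if not callable(zt) else None
        P=np.array([wz(p,a,c,zt)[:2] for a,c in zip(u,v)])
        mu=P.mean(0)
        if not(xr[0]<mu[0]<xr[1] and yr[0]<mu[1]<yr[1]): continue
        (cx,cy),(a,bb),an=cv2.minAreaRect((P*1000).astype(np.float32))
        d=p['depth'][v,u]; d=np.median(d[d>0]) if (d>0).any() else 0
        zz=w(p,u.mean(),v.mean(),d)[2] if d else 0
        out.append((s[i,4],mu.round(4),(round(a),round(bb),round(an,1)),round(zz,3)))
    return out
def modfit(p,zr=(.012,.075),xr=(.27,.56),yr=(-.3,.2)):
    c=cloud(p);m=(p['depth']>0)&(c[...,2]>zr[0])&(c[...,2]<zr[1])&(c[...,0]>xr[0])&(c[...,0]<xr[1])&(c[...,1]<yr[1])&(c[...,1]>yr[0])
    n,l,s,ct=cv2.connectedComponentsWithStats(m.astype(np.uint8))
    for i in range(1,n):
        if s[i,4]<60: continue
        P=c[l==i]; t=P[P[:,2]>.046]; sh=P[P[:,2]>.034]
        print('n',s[i,4],'zmax',np.percentile(P[:,2],98).round(3))
        for k,Q in (('nose',t),('sh+',sh)):
            if len(Q)<15: continue
            (a,b),(e,f),an=cv2.minAreaRect((Q[:,:2]*1000).astype(np.float32))
            print('   ',k,len(Q),np.round([a,b,e,f,an],1), Q[:,2].mean().round(3))
E
python3 - <<'E'
from h import *
for n in('top','side'):
    p=cam(n);print(n)
    for o in orange(p):print(o)
    modfit(p)
    # button
    im=p['image'].astype(int);m=(im[...,1]>110)&(im[...,0]<80)&(im[...,2]<110)
    c=cloud(p);m&=(c[...,0]<.55)&(c[...,0]>.35)&(c[...,1]>-.45)&(c[...,1]<-.25)&(c[...,2]<.2);print('btn',np.median(c[m],0).round(4),c[m].mean(0).round(4),m.sum())
    # rails: bright pixels above bench in lane region
    m=(p['depth']>0)&(c[...,0]>.6)&(c[...,0]<.76)&(c[...,1]>-.27)&(c[...,1]<.24)&(c[...,2]>.015)&(c[...,2]<.09)
    Q=c[m]; print('lane',cv2.minAreaRect((Q[:,:2]*1000).astype(np.float32)))
    y=Q[:,1]; 
    for yy in np.arange(-.22,.22,.05):
        k=abs(y-yy)<.012; h=np.histogram(Q[k,0],bins=np.arange(.62,.75,.006))
        r=[round(Q[k&(Q[:,0]>=e)&(Q[:,0]<e+.006),2].mean(),3) if g else 0 for g,e in zip(h[0],h[1])]
        print(round(yy,2),r)
E
```

```text
top
(np.int32(31), array([0.505 , 0.1204]), (26, 11, 83.0), np.float64(0.056))
(np.int32(63), array([0.4258, 0.1252]), (19, 25, 1.3), np.float64(0.057))
(np.int32(60), array([0.4201, 0.0182]), (22, 25, 1.2), np.float64(0.056))
(np.int32(63), array([ 0.4204, -0.0899]), (27, 22, 79.8), np.float64(0.057))
(np.int32(65), array([ 0.4153, -0.2001]), (27, 23, 78.1), np.float64(0.057))
n 201 zmax 0.06
    nose 131 [516.6 118.2  43.3  35.2  83.9] 0.055
    sh+ 176 [519.1 117.7  43.4  40.9  83.1] 0.052
n 336 zmax 0.032
n 309 zmax 0.061
    nose 188 [425.2 123.6  60.3  41.3   2.6] 0.056
    sh+ 276 [426.3 123.9  61.5  41.6   1. ] 0.051
n 295 zmax 0.061
    nose 186 [416.6  16.1  50.2  43.7  10.4] 0.056
    sh+ 283 [421.6  16.9  64.6  43.9   9.6] 0.051
n 303 zmax 0.061
    nose 187 [426.4 -92.1  43.8  49.2  78. ] 0.056
    sh+ 286 [421.7 -91.1  44.   64.5  78.5] 0.05
n 321 zmax 0.061
    nose 193 [ 415.4 -200.9   44.8   54.7   80.6] 0.055
    sh+ 291 [ 416.8 -201.1   44.8   64.6   79.7] 0.05
n 256 zmax 0.029
btn [ 0.4476 -0.348   0.0569] [ 0.4472 -0.3482  0.0569] 117
lane ((661.4487915039062, -9
[... 5237 characters left out ...]
35), np.float64(0.033), np.float64(0.033), np.float64(0.032), np.float64(0.033), np.float64(0.032), np.float64(0.032), np.float64(0.033), np.float64(0.04), np.float64(0.046), 0, 0, 0, 0, 0, 0, 0]
0.13 [0, 0, np.float64(0.035), np.float64(0.042), np.float64(0.028), np.float64(0.028), np.float64(0.028), np.float64(0.029), np.float64(0.03), np.float64(0.028), np.float64(0.029), np.float64(0.034), np.float64(0.039), np.float64(0.041), 0, 0, 0, 0, 0, 0, 0]
0.18 [0, np.float64(0.026), np.float64(0.031), 0, np.float64(0.022), np.float64(0.022), np.float64(0.022), np.float64(0.022), np.float64(0.022), np.float64(0.022), np.float64(0.024), np.float64(0.029), np.float64(0.037), 0, 0, 0, 0, 0, 0, 0, 0]
```

```bash
python3 - <<'E'
from h import *
from scipy.optimize import least_squares
Qs=[]
for n in('top','side'):
    p=cam(n);c=cloud(p)
    m=(p['depth']>0)&(c[...,0]>.6)&(c[...,0]<.76)&(c[...,1]>-.27)&(c[...,1]<.24)&(c[...,2]>.015)&(c[...,2]<.09)
    Q=c[m]
    def lane(t,Q):
        d=Q[:,:2]-t[:2];s,co=np.sin(t[2]),np.cos(t[2])
        return d[:,0]*co+d[:,1]*s, -d[:,0]*s+d[:,1]*co
    t=np.array([.672,0,.06])
    for it in range(15):
        lx,ly=lane(t,Q);h=Q[:,2]-(.045-.1051*ly)
        k=(h>.008)&(h<.016)&(abs(lx)<.045)&(abs(ly)<.2)
        def f(q):
            a,b=lane([q[0],0,q[1]],Q[k]);return np.abs(a)-.0285
        r=least_squares(f,[t[0],t[2]],loss='soft_l1',f_scale=.003);t=np.array([r.x[0],0,r.x[1]])
    # along: height gives ly offset
    lx,ly=lane(t,Q);k=(abs(lx)<.018)&(abs(ly)<.19)
    print(n,t,k.sum(),'resid h',np.median(Q[k,2]-(.045-.1051*ly[k])))
    # ends of rails
    k=(abs(abs(lx)-.0285)<.006);print('ends',np.percentile(ly[k],[.5,99.5]),ly[k].min(),ly[k].max())
    # handle
    m=(p['depth']>0)&(c[...,0]>.52)&(c[...,0]<.64)&(c[...,1]>.17)&(c[...,1]<.25)&(c[...,2]>.1)&(c[...,2]<.125)
    H=c[m];print('handle',H.mean(0).round(4),cv2.minAreaRect((H[:,:2]*1000).astype(np.float32)),lane(t,H.mean(0)[None]))
E
```

```text
top [0.67318365 0.         0.05399038] 783 resid h -0.0026705321436069074
ends [-0.23780838  0.21634477] -0.23938093479671102 0.22105304249594546
handle [0.5769 0.2117 0.108 ] ((577.470703125, 212.08692932128906), (15.809840202331543, 28.188295364379883), 1.649788498878479) (array([-0.08470535]), array([0.21656829]))
side [0.67167764 0.         0.05077102] 852 resid h -0.003946661849478974
ends [-0.23457328  0.22474541] -0.23910578126250068 0.22572852542813915
handle [0.5755 0.2158 0.1073] ((576.3162231445312, 215.27308654785156), (16.190738677978516, 28.97872543334961), 2.8750016689300537) (array([-0.08513919]), array([0.22044839]))
```

{"name": "servo_tool", "arguments": {
  "rows": [
    [0.02,0.037,0,0,0,-0.04,-1],
    [0.04,0.074,0,0,0,-0.08,-1],
    [0.06,0.111,0,0,0,-0.12,-1],
    [0.08,0.148,0,0,0,-0.16,-1],
    [0.1,0.185,0,0,0,-0.2,-1],
    [0.12,0.222,0,0,0,-0.24,-1],
    [0.14,0.259,0,0,0,-0.286,-1],
    [0.16,0.296,0,0,0,-0.286,-1]
  ]
}}

```text
time_s: 2.12
ee_pos: [0.3412, -0.2239, 0.2057]
eef_rot: [3.141, -0.001, 0.048]
force: [1.1, -0.7, 0.8]
grip_width: 0.0439
```

{"name": "servo_tool", "arguments": {
  "rows": [
    [0.02,0.037,0,0,0,0,-1],
    [0.04,0.074,0,0,0,0,-1],
    [0.06,0.111,0,0,0,0,-1],
    [0.08,0.148,0,0,0,0,-1],
    [0.1,0.185,0,0,0,0,-1],
    [0.12,0.222,0,0,0,0,-1],
    [0.14,0.259,0,0,0,0,-1],
    [0.16,0.296,0,0,0,0,-1]
  ]
}}

```text
time_s: 2.78
ee_pos: [0.4994, 0.07, 0.2059]
eef_rot: [3.141, -0.001, 0.049]
force: [0.8, -0.5, -0.2]
grip_width: 0.0007
```

{"name": "servo_tool", "arguments": {
  "rows": [
    [0.009,0.03,0,0,0,0,-1],
    [0.018,0.06,0,0,0,0,-1],
    [0.027,0.09,0,0,0,0,-1],
    [0.036,0.12,0,0,0,0,-1],
    [0.042,0.142,0,0,0,0,-1],
    [0.042,0.142,-0.04,0,0,0,-1],
    [0.042,0.142,-0.08,0,0,0,-1],
    [0.042,0.142,-0.12,0,0,0,-1]
  ]
}}

```text
time_s: 3.45
ee_pos: [0.5413, 0.2125, 0.0846]
eef_rot: [3.141, -0.002, 0.05]
force: [0.5, 0.7, -0.9]
grip_width: 0.0006
```

```bash
python3 - <<'E'
from h import *
st()
for n in('top','side'):
    p=cam(n); save(p,n+'2.png',(160,120,320,240) if n=='top' else (180,180,340,300),5)
E
```

```text
{'time_s': 3.45, 'ee_pos': [0.541, 0.213, 0.085], 'eef_rot': [3.141, -0.002, 0.05], 'force': [0.519, 0.737, -0.912], 'grip_width': 0.001, 'qpos': [0.312, 0.491, 1.552, -0.001, 1.096, 1.833]}
```

View pics/side2.png

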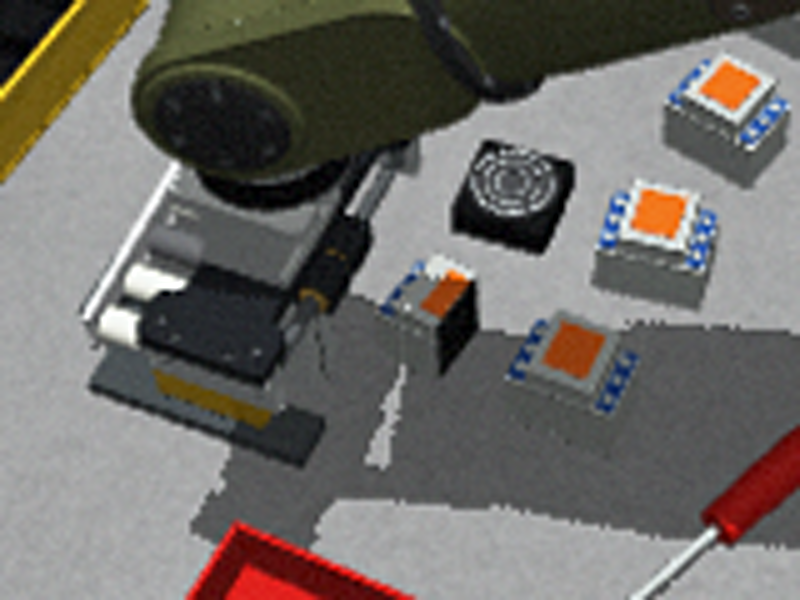

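{"name": "servo_tool", "arguments": {
  "rows": [
    [0.008,0.0,-0.005,0,0,0,-1],
    [0.016,0.001,-0.005,0,0,0,-1],
    [0.024,0.001,-0.005,0,0,0,-1],
    [0.032,0.002,-0.005,0,0,0,-1],
    [0.039,0.002,-0.005,0,0,0,-1],
    [0.046,0.002,-0.005,0,0,0,-1],
    [0.053,0.003,-0.005,0,0,0,-1],
    [0.06,0.003,-0.005,0,0,0,-1]
  ]
}}

```text
time_s: 4.22
ee_pos: [0.5991, 0.2143, 0.0756]
eef_rot: [3.139, 0.008, 0.049]
force: [-3.2, 0.6, 1.2]
grip_width: 0.0002
```

{"name": "servo_tool", "arguments": {
  "rows": [
    [0.002,0,0.003,0,0,0,-1],
    [0.004,0,0.003,0,0,0,-1],
    [0.006,0,0.003,0,0,0,-1],
    [0.008,0,0.003,0,0,0,-1],
    [0.009,0.0,0.003,0,0,0,-1],
    [0.01,0.001,0.003,0,0,0,-1],
    [0.011,0.001,0.003,0,0,0,-1],
    [0.012,0.001,0.003,0,0,0,-1]
  ]
}}

```text
time_s: 4.88
ee_pos: [0.6082, 0.2146, 0.0786]
eef_rot: [3.137, 0.016, 0.049]
force: [-34.9, -7.9, 19.7]
grip_width: 0.0005
```

{"name": "servo_tool", "arguments": {
  "rows": [
    [-0.005,0,0,0,0,0,-1],
    [-0.015,0,0.0,0,-0.015,0,-1],
    [-0.03,0,0.0,0,-0.015,0,-1],
    [-0.04,0,0.04,0,-0.015,0,-1],
    [-0.05,-0.02,0.08,0,-0.015,0,-1],
    [-0.08,-0.04,0.12,0,-0.015,0,-1],
    [-0.12,-0.06,0.14,0,-0.015,0,-1],
    [-0.16,-0.09,0.14,0,-0.015,0,-1]
  ]
}}

```text
time_s: 5.55
ee_pos: [0.4713, 0.1403, 0.2173]
eef_rot: [3.137, -0.004, 0.05]
force: [0.7, -0.3, 0.9]
grip_width: 0.0008
```

```bash
python3 - <<'E'
from h import *
st()
for n in('top','side'):
    p=cam(n); c=cloud(p)
    m=(p['depth']>0)&(c[...,0]>.57)&(c[...,0]<.67)&(c[...,1]>.17)&(c[...,1]<.25)&(c[...,2]>.1)&(c[...,2]<.125)
    H=c[m];print('handle',H.mean(0).round(4),len(H))
    save(p,n+'3.png',(160,120,320,240) if n=='top' else (180,180,340,300),5)
E
```

```text
{'time_s': 5.55, 'ee_pos': [0.471, 0.14, 0.217], 'eef_rot': [3.137, -0.004, 0.05], 'force': [0.744, -0.276, 0.865], 'grip_width': 0.001, 'qpos': [0.218, 0.158, 1.667, -0.006, 1.313, 1.741]}
handle [0.6258 0.2143 0.1095] 51
handle [0.624  0.218  0.1077] 73
```

View pics/side3.png

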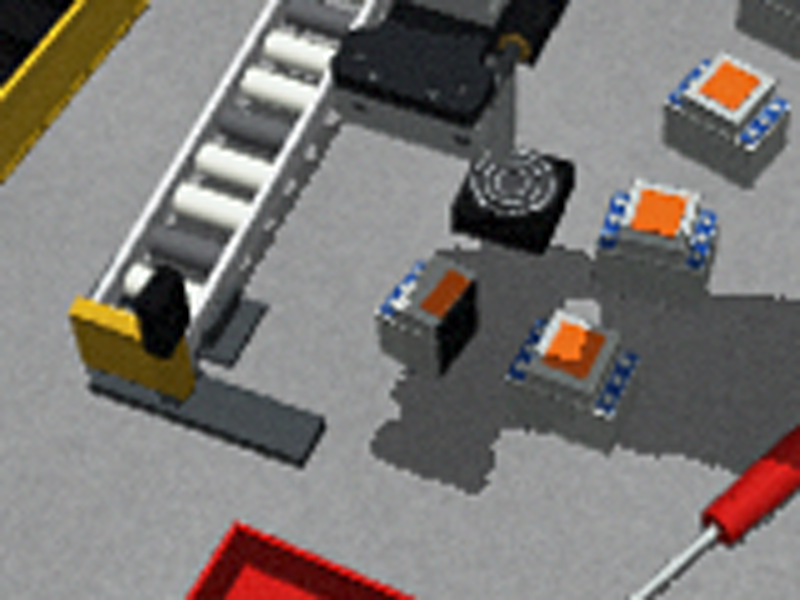

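View pics/top3.png

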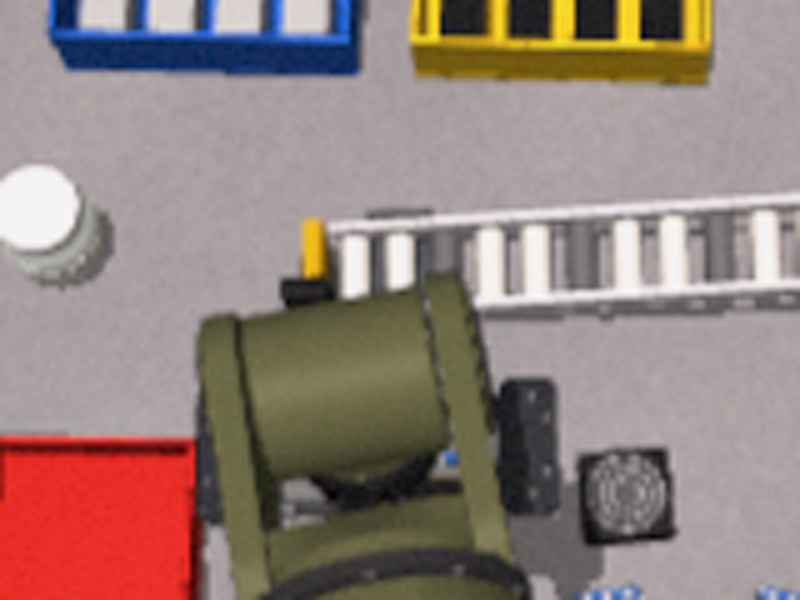

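{"name": "servo_tool", "arguments": {
  "rows": [
    [0.012,-0.005,0,0,0,-0.04,1],
    [0.024,-0.01,0,0,0,-0.08,1],
    [0.036,-0.015,0,0,0,-0.12,1],
    [0.047,-0.02,0,0,0,-0.17,1],
    [0.047,-0.02,-0.02,0,0,-0.17,1],
    [0.047,-0.02,-0.05,0,0,-0.17,1],
    [0.047,-0.02,-0.08,0,0,-0.17,1],
    [0.047,-0.02,-0.11,0,0,-0.17,1]
  ]
}}

```text
time_s: 6.32
ee_pos: [0.5168, 0.1184, 0.1041]
eef_rot: [3.136, -0.002, -0.124]
force: [1.6, 0.4, 0.1]
grip_width: 0.0504
```

```bash
python3 - <<'E'
from h import *
st()
for n in('top','side'):
    p=cam(n); 
    print(orange(p)); save(p,n+'4.png',(200,160,360,280) if n=='top' else (180,180,340,300),5)
    c=cloud(p);im=p['image'].astype(int);m=(im[...,0]>130)&(im[...,1]<60)&(im[...,2]<60)&(c[...,1]>.2)&(c[...,2]>.03)&(c[...,2]<.07)
    print(cv2.minAreaRect((c[m][:,:2]*1000).astype(np.float32)))
E
```

```text
{'time_s': 6.317, 'ee_pos': [0.517, 0.118, 0.104], 'eef_rot': [3.136, -0.002, -0.124], 'force': [1.586, 0.353, 0.082], 'grip_width': 0.05, 'qpos': [0.159, 0.364, 1.687, -0.007, 1.091, 1.857]}
[(np.int32(12), array([0.4238, 0.0086]), (20, 6, 27.4), np.float64(0.058)), (np.int32(62), array([ 0.4206, -0.0898]), (27, 22, 79.8), np.float64(0.057)), (np.int32(63), array([ 0.4151, -0.1999]), (27, 22, 79.8), np.float64(0.056))]
((442.4194030761719, 356.8345947265625), (197.3729248046875, 140.79342651367188), 0.27655863761901855)
[(np.int32(50), array([ 0.4151, -0.1987]), (27, 22, 77.0), np.float64(0.055)), (np.int32(61), array([ 0.4202, -0.0885]), (28, 24, 76.6), np.float64(0.055)), (np.int32(21), array([0.4237, 0.0095]), (24, 8, 16.0), np.float64(0.055))]
((442.7456359863281, 359.92108154296875), (199.40167236328125, 140.3519287109375), 0.1773400604724884)
```

View pics/side4.png

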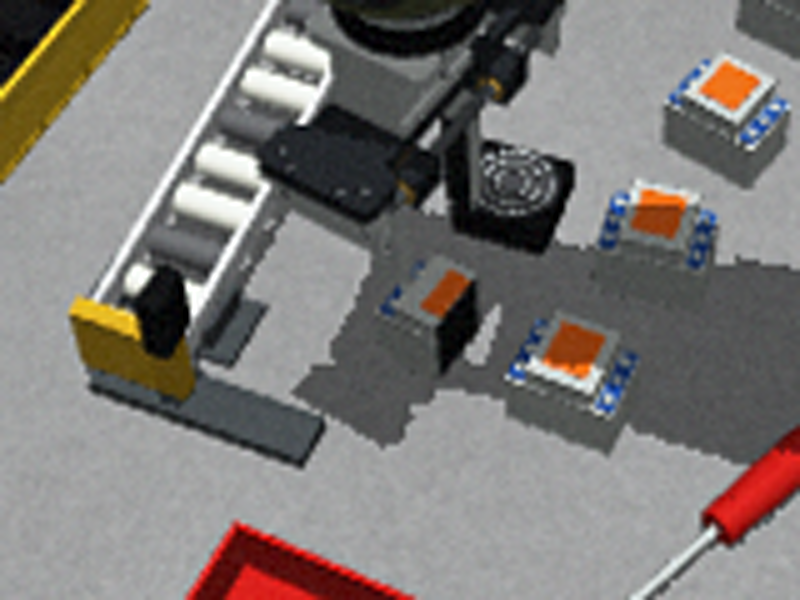

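{"name": "servo_tool", "arguments": {
  "rows": [
    [0.002,0.002,0,0.004,0,0,0.7],
    [0.002,0.002,0,0.004,0,0,0.7],
    [0.002,0.002,0,0.004,0,0,0.7],
    [0.002,0.002,0,0.004,0,0,0.7],
    [0.002,0.002,-0.02,0.004,0,0,0.7],
    [0.002,0.002,-0.045,0.004,0,0,0.7],
    [0.002,0.002,-0.07,0.004,0,0,0.7],
    [0.002,0.002,-0.084,0.004,0,0,0.7]
  ]
}}

```text
time_s: 7.08
ee_pos: [0.516, 0.12, 0.0161]
eef_rot: [3.137, 0.007, -0.124]
force: [-0.3, 0.4, 0.1]
grip_width: 0.08
```

{"name": "servo_tool", "arguments": {
  "rows": [
    [0,0,0,0,0,0,-0.6],
    [0,0,0,0,0,0,-0.6],
    [0,0,0,0,0,0,-0.6],
    [0,0,0,0,0,0,-0.6],
    [0,0,0,0,0,0,-0.6],
    [0,0,0,0,0,0,-0.6],
    [0,0,0,0,0,0,-0.6],
    [0,0,0,0,0,0,-0.6]
  ],
  "newtons": 20
}}

```text
time_s: 7.75
ee_pos: [0.5166, 0.1201, 0.0169]
eef_rot: [3.138, 0.006, -0.124]
force: [-1.7, -0.7, 6.9]
grip_width: 0.044
```

{"name": "servo_tool", "arguments": {
  "rows": [
    [0,0,0.015,0,0,0,-0.6],
    [0,0,0.035,0,0,0,-0.6],
    [0,0,0.06,0,0,0,-0.6],
    [0,0.01,0.085,0,0,0,-0.6],
    [-0.01,0.03,0.1,0,0,0,-0.6],
    [-0.02,0.06,0.1,0,0,0,-0.6],
    [-0.03,0.09,0.1,0,0,0,-0.6],
    [-0.04,0.12,0.1,0,0,0,-0.6]
  ]
}}

```text
time_s: 8.42
ee_pos: [0.476, 0.2412, 0.1175]
eef_rot: [3.138, 0.005, -0.124]
force: [0.8, 0.3, -1.7]
grip_width: 0.0437
```

{"name": "servo_tool", "arguments": {
  "rows": [
    [-0.01,0.03,0,0,0,0,-0.6],
    [-0.02,0.06,0,0,0,0,-0.6],
    [-0.027,0.09,0,0,0,0,-0.6],
    [-0.034,0.118,0,0,0,0,-0.6],
    [-0.034,0.118,-0.02,0,0,0,-0.6],
    [-0.034,0.118,-0.04,0,0,0,-0.6],
    [-0.034,0.118,-0.06,0,0,0,-0.6],
    [-0.034,0.118,-0.075,0,0,0,-0.6]
  ]
}}

```text
time_s: 9.08
ee_pos: [0.4413, 0.3591, 0.0409]
eef_rot: [3.137, 0.006, -0.124]
force: [0.2, -0.0, -1.1]
grip_width: 0.0441
```

```bash
python3 - <<'E'
from h import *
st()
p=cam('side'); save(p,'side5.png',(150,180,350,380),3)
for n in ('side',):
    print(orange(p))
E
```

```text
{'time_s': 9.083, 'ee_pos': [0.441, 0.359, 0.041], 'eef_rot': [3.137, 0.006, -0.124], 'force': [0.218, -0.009, -1.085], 'grip_width': 0.044, 'qpos': [0.618, 0.531, 1.609, 0.001, 1.01, 2.312]}
[]
```

View pics/side5.png

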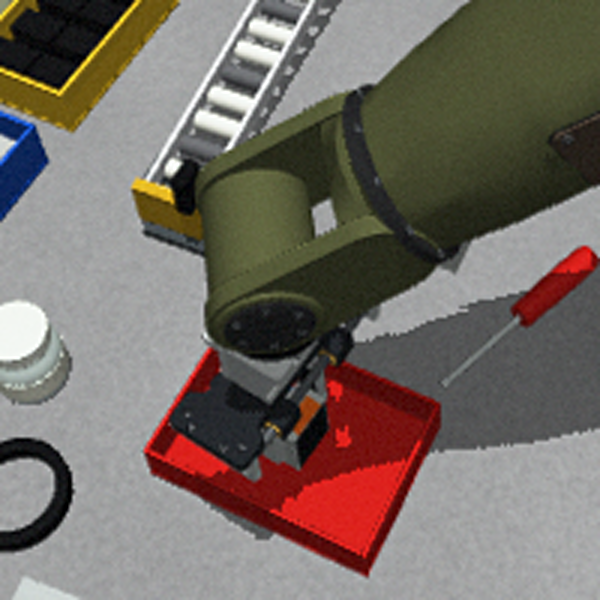

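{"name": "servo_tool", "arguments": {
  "rows": [
    [0,0,-0.006,0,0,0,-0.6],
    [0,0,-0.012,0,0,0,-0.6],
    [0,0,-0.017,0,0,0,-0.6],
    [0,0,-0.017,0,0,0,-0.6],
    [0,0,-0.017,0,0,0,0.4],
    [0,0,-0.017,0,0,0,0.4],
    [0,0,-0.017,0,0,0,0.4],
    [0,0,-0.017,0,0,0,0.4]
  ]
}}

```text
time_s: 9.8
ee_pos: [0.4406, 0.3583, 0.0217]
eef_rot: [3.135, 0.008, -0.124]
force: [-0.4, 0.4, -0.0]
grip_width: 0.0648
```

{"name": "servo_tool", "arguments": {
  "rows": [
    [0,0,0.02,0,0,0,0.5],
    [0,0,0.05,0,0,0,0.5],
    [0,0,0.08,0,0,0,0.5],
    [0,0,0.12,0,0,0.03,0.7],
    [0,-0.035,0.13,0,0,0.06,0.7],
    [0,-0.07,0.13,0,0,0.09,0.7],
    [0,-0.105,0.13,0,0,0.12,0.7],
    [0,-0.14,0.13,0,0,0.15,0.7]
  ]
}}

```text
time_s: 10.47
ee_pos: [0.4403, 0.217, 0.1522]
eef_rot: [3.136, 0.008, 0.028]
force: [1.1, -0.1, -0.1]
grip_width: 0.0799
```

```bash
python3 - <<'E'
from h import *
st()
for n in('top','side'):
    p=cam(n); save(p,n+'6.png',(130,140,370,320) if n=='top' else (150,120,390,360),3.2 if n=='top' else 2.4)
    for o in orange(p,yr=(-.4,.5)):print(o)
E
```

```text
{'time_s': 10.467, 'ee_pos': [0.44, 0.217, 0.152], 'eef_rot': [3.136, 0.008, 0.028], 'force': [1.133, -0.084, -0.103], 'grip_width': 0.08, 'qpos': [0.385, 0.227, 1.743, -0.003, 1.181, 1.929]}
(np.int32(29), array([0.43 , 0.362]), (25, 10, 79.9), np.float64(0.06))
(np.int32(60), array([0.4201, 0.0182]), (22, 25, 1.2), np.float64(0.057))
(np.int32(63), array([ 0.4204, -0.0899]), (27, 22, 79.8), np.float64(0.056))
(np.int32(64), array([ 0.4153, -0.1999]), (26, 23, 78.1), np.float64(0.057))
(np.int32(58), array([ 0.4197, -0.0881]), (28, 23, 76.0), np.float64(0.055))
(np.int32(75), array([0.4205, 0.0192]), (26, 29, 8.2), np.float64(0.055))
(np.int32(62), array([0.4315, 0.3593]), (28, 13, 82.0), np.float64(0.059))
```

View pics/side6.png

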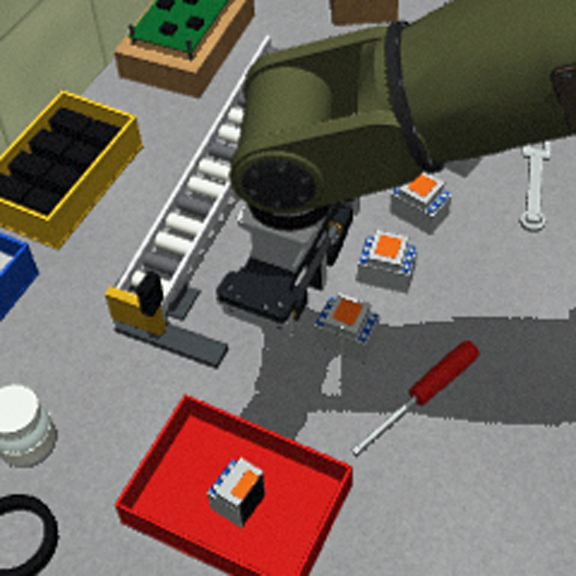

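{"name": "servo_tool", "arguments": {
  "rows": [
    [-0.005,-0.03,0,0,-0.008,0,0.7],
    [-0.01,-0.06,0,0,-0.008,0,0.7],
    [-0.015,-0.091,0,0,-0.008,0,0.7],
    [-0.015,-0.091,-0.03,0,-0.008,0,0.7],
    [-0.015,-0.091,-0.06,0,-0.008,0,0.7],
    [-0.015,-0.091,-0.09,0,-0.008,0,0.7],
    [-0.015,-0.091,-0.115,0,-0.008,0,0.7],
    [-0.015,-0.091,-0.131,0,-0.008,0,0.7]
  ]
}}

```text
time_s: 11.23
ee_pos: [0.4249, 0.1243, 0.0191]
eef_rot: [3.135, 0.002, 0.023]
force: [0.3, -0.3, 0.5]
grip_width: 0.0796
```

{"name": "servo_tool", "arguments": {
  "rows": [
    [0,0,0,0,0,0,-0.6],
    [0,0,0,0,0,0,-0.6],
    [0,0,0,0,0,0,-0.6],
    [0,0,0,0,0,0,-0.6],
    [0,0,0,0,0,0,-0.6],
    [0,0,0,0,0,0,-0.6],
    [0,0,0,0,0,0,-0.6],
    [0,0,0,0,0,0,-0.6]
  ],
  "newtons": 20
}}

```text
time_s: 11.9
ee_pos: [0.4254, 0.1244, 0.0199]
eef_rot: [3.135, 0.0, 0.023]
force: [-0.8, 0.2, 7.7]
grip_width: 0.044
```

{"name": "servo_tool", "arguments": {
  "rows": [
    [0,0,0.015,0,0,0,-0.6],
    [0,0,0.04,0,0,0,-0.6],
    [0,0,0.07,0,0,0.05,-0.6],
    [0.01,-0.01,0.1,0,0,0.15,-0.6],
    [0.03,-0.025,0.125,0,0,0.25,-0.6],
    [0.05,-0.05,0.14,0,0,0.35,-0.6],
    [0.07,-0.075,0.14,0,0,0.45,-0.6],
    [0.09,-0.1,0.14,0,0,0.55,-0.6]
  ]
}}

```text
time_s: 12.57
ee_pos: [0.5164, 0.0233, 0.1612]
eef_rot: [3.134, -0.001, 0.579]
force: [-0.8, 0.7, -2.0]
grip_width: 0.0437
```

{"name": "servo_tool", "arguments": {
  "rows": [
    [0.02,-0.025,0,0,0,0.1,-0.6],
    [0.04,-0.05,0,0,0,0.2,-0.6],
    [0.06,-0.075,0,0,0,0.3,-0.6],
    [0.08,-0.1,0,0,0,0.4,-0.6],
    [0.1,-0.125,0,0,0,0.5,-0.6],
    [0.12,-0.15,0,0,0,0.6,-0.6],
    [0.14,-0.175,0,0,0,0.7,-0.6],
    [0.155,-0.19,0,0,0,0.8,-0.6]
  ]
}}

```text
time_s: 13.23
ee_pos: [0.6721, -0.1693, 0.1608]
eef_rot: [3.134, -0.001, 1.382]
force: [0.1, -0.4, -1.6]
grip_width: 0.0438
```

```bash
cat >> h.py <<'E'
from scipy.spatial.transform import Rotation as Ro
LO=np.array([.6727,-.003,0]);LY=.0525;SL=np.radians(6)
RL=Ro.from_euler('z',LY)*Ro.from_euler('x',-SL)
def plan(y=-.175,off=.022,flip=1):
    o=ctrl.get_obs();R0=Ro.from_euler('xyz',o['eef_rot'])
    yaw=flip*np.pi/2
    Rt=RL*Ro.from_euler('z',yaw)*Ro.from_euler('x',np.pi)
    s=LO+Ro.from_euler('z',LY).apply([0,y,.045-.1051*y])
    t=s+RL.apply([0,0,off])
    print('turn',(Rt*R0.inv()).as_rotvec().round(4),'shift',(t-o['ee_pos']).round(4),'tgt',t.round(4))
E
python3 - <<'E'
from h import *
st();plan()
E
```

```text
{'time_s': 13.233, 'ee_pos': [0.672, -0.169, 0.161], 'eef_rot': [3.134, -0.001, 1.382], 'force': [0.115, -0.441, -1.642], 'grip_width': 0.044, 'qpos': [-0.3, 0.656, 1.108, 0.002, 1.371, -0.112]}
turn [-0.1054  0.0147  0.2406] shift [ 0.0097 -0.0062 -0.0755] tgt [ 0.6818 -0.1755  0.0853]
```

{"name": "servo_tool", "arguments": {
  "rows": [
    [0.002,-0.002,0,-0.02,0.003,0.06,-0.6],
    [0.005,-0.003,0,-0.05,0.007,0.12,-0.6],
    [0.01,-0.006,0,-0.08,0.01,0.18,-0.6],
    [0.01,-0.006,0,-0.105,0.0147,0.24,-0.6],
    [0.01,-0.006,-0.02,-0.105,0.0147,0.24,-0.6],
    [0.01,-0.006,-0.04,-0.105,0.0147,0.24,-0.6],
    [0.01,-0.006,-0.055,-0.105,0.0147,0.24,-0.6],
    [0.01,-0.006,-0.06,-0.105,0.0147,0.24,-0.6]
  ]
}}

```text
time_s: 13.9
ee_pos: [0.6808, -0.1749, 0.0977]
eef_rot: [-3.137, 0.103, 1.623]
force: [0.1, 0.4, -2.2]
grip_width: 0.0437
```

```bash
python3 - <<'E'
from h import *
st();plan()
for n in('top','side'):
    p=cam(n); save(p,n+'7.png',(270,120,430,240) if n=='top' else (200,110,320,200),5 if n=='top' else 6)
E
```

```text
{'time_s': 13.9, 'ee_pos': [0.681, -0.175, 0.098], 'eef_rot': [-3.137, 0.103, 1.623], 'force': [0.069, 0.377, -2.225], 'grip_width': 0.044, 'qpos': [-0.265, 0.722, 1.152, -0.105, 1.241, -0.285]}
turn [-0.0017 -0.0043  0.0006] shift [ 0.0009 -0.0006 -0.0124] tgt [ 0.6818 -0.1755  0.0853]
```

View pics/side7.png

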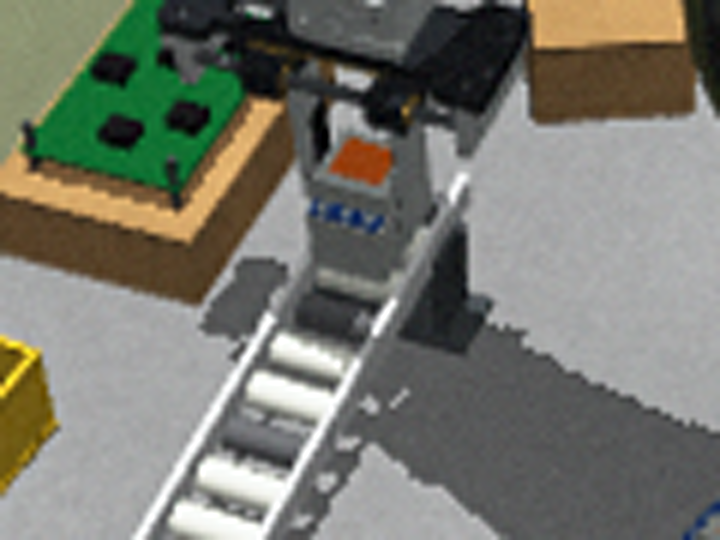

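View pics/top7.png

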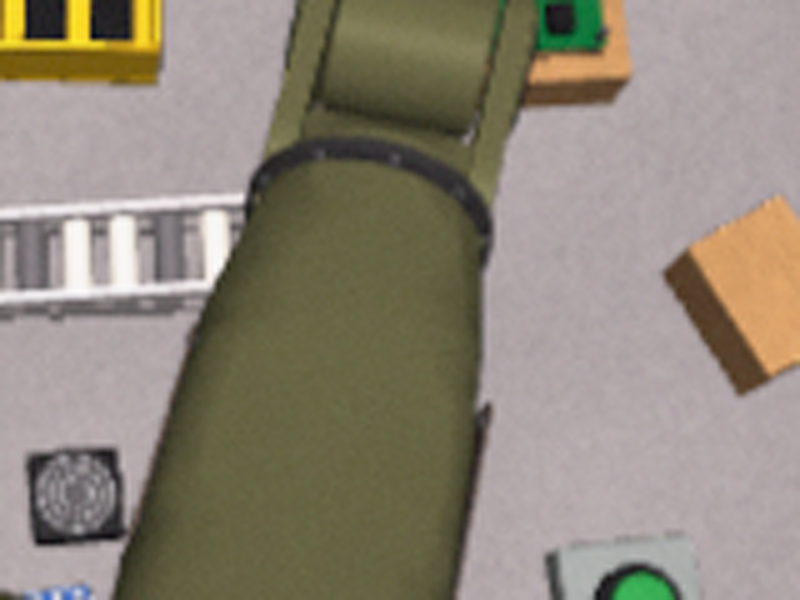

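```bash
python3 - <<'E'
from h import *
p=cam('side');c=cloud(p)
P=(c-LO)[(p['depth']>0)&(abs(c[...,0]-.68)<.07)&(abs(c[...,1]+.14)<.06)&(c[...,2]>.02)&(c[...,2]<.2)]
L=RL.inv().apply(P-[0,0,.045])
for lo,hi in((.004,.010),(.010,.014),(.02,.028),(.028,.036),(.036,.046),(.05,.058),(.058,.066),(.066,.074),(.074,.08)):
    k=(L[:,2]>lo)&(L[:,2]<hi)&(L[:,1]<-.12)&(L[:,1]>-.15)
    Q=L[k]
    if len(Q)>4: print(lo,len(Q),np.percentile(Q[:,0],[2,10,50,90,98]).round(4),np.median(Q[:,1]).round(4))
E
```

```text
0.004 17 [-0.0316 -0.031  -0.0271  0.0296  0.0306] -0.1398
0.01 18 [-0.0306 -0.0294  0.0247  0.0283  0.0303] -0.1318
0.02 20 [-0.0228 -0.0203 -0.0021  0.0157  0.0196] -0.1454
0.028 20 [-0.0212 -0.0176  0.001   0.0151  0.0201] -0.1446
0.036 28 [-0.0223 -0.02   -0.0007  0.0165  0.0195] -0.1445
0.05 24 [-0.0219 -0.0177 -0.0021  0.0154  0.0193] -0.1453
0.058 12 [-0.0171 -0.0148 -0.      0.0098  0.0125] -0.1448
```

{"name": "servo_tool", "arguments": {
  "rows": [
    [0.002,0,-0.003,0,-0.003,0,-0.6],
    [0.002,0,-0.006,0,-0.003,0,-0.6],
    [0.002,0,-0.009,0,-0.003,0,-0.6],
    [0.002,0,-0.01,0,-0.003,0,-0.6],
    [0.002,0,-0.011,0,-0.003,0,-0.6],
    [0.002,0,-0.012,0,-0.003,0,-0.6],
    [0.002,0,-0.012,0,-0.003,0,-0.6],
    [0.002,0,-0.012,0,-0.003,0,-0.6]
  ]
}}

```text
time_s: 14.72
ee_pos: [0.6842, -0.1753, 0.0892]
eef_rot: [3.139, 0.104, 1.622]
force: [-0.4, 0.1, -1.4]
grip_width: 0.0439
```

{"name": "servo_tool", "arguments": {
  "rows": [
    [-0.001,0,-0.001,0,0,0,-0.6],
    [-0.001,0,-0.002,0,0,0,-0.6],
    [-0.001,0,-0.003,0,0,0,-0.6],
    [-0.001,0,-0.004,0,0,0,-0.6],
    [-0.001,0,-0.004,0,0,0,-0.6],
    [-0.001,0,-0.004,0,0,0,-0.6],
    [-0.001,0,-0.004,0,0,0,-0.6],
    [-0.001,0,-0.004,0,0,0,-0.6]
  ]
}}

```text
time_s: 15.38
ee_pos: [0.6832, -0.1753, 0.0853]
eef_rot: [3.138, 0.104, 1.622]
force: [0.7, 0.2, -2.0]
grip_width: 0.044
```

{"name": "servo_tool", "arguments": {
  "rows": [
    [0,0,-0.001,0,0,0,-0.6],
    [0,0,-0.002,0,0,0,-0.6],
    [0,0,-0.002,0,0,0,-0.6],
    [0,0,-0.002,0,0,0,-0.6],
    [0,0,-0.002,0,0,0,-0.6],
    [0,0,-0.002,0,0,0,-0.6],
    [0,0,-0.002,0,0,0,-0.6],
    [0,0,-0.002,0,0,0,-0.6]
  ]
}}

```text
time_s: 16.05
ee_pos: [0.6832, -0.1753, 0.0833]
eef_rot: [3.138, 0.105, 1.622]
force: [-0.3, 0.4, -2.0]
grip_width: 0.0444
```

{"name": "servo_tool", "arguments": {
  "rows": [
    [0,0,-0.001,0,0,0,-0.6],
    [0,0,-0.0015,0,0,0,-0.6],
    [0,0,-0.0015,0,0,0,-0.6],
    [0,0,-0.0015,0,0,0,0.1],
    [0,0,-0.0015,0,0,0,0.2],
    [0,0,-0.0015,0,0,0,0.4],
    [0,0,-0.0015,0,0,0,0.4],
    [0,0,-0.0015,0,0,0,0.4]
  ]
}}

```text
time_s: 16.72
ee_pos: [0.6832, -0.1754, 0.0817]
eef_rot: [3.138, 0.104, 1.622]
force: [-0.6, -0.0, -0.1]
grip_width: 0.0656
```

```bash
python3 - <<'E'
from h import *
st()
p=cam('side'); save(p,'side8.png',(180,110,340,310),3)
E
```

```text
{'time_s': 16.717, 'ee_pos': [0.683, -0.175, 0.082], 'eef_rot': [3.138, 0.104, 1.622], 'force': [-0.562, -0.012, -0.136], 'grip_width': 0.066, 'qpos': [-0.265, 0.739, 1.162, -0.105, 1.206, -0.281]}
```

View pics/side8.png

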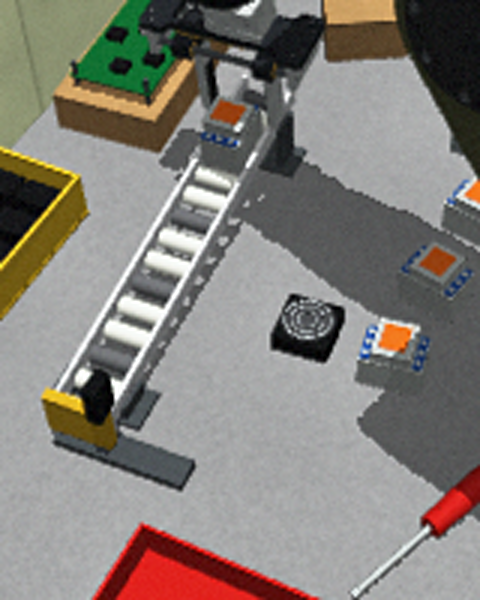

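It sits in the channel and is starting to roll. I'll back straight up and level the tool while it rolls.

{"name": "servo_tool", "arguments": {
  "rows": [
    [0,0,0.0,0,0,0,0.5],
    [0,0,0.0,0,0,0,0.5],
    [0,0,0.01,0,0,0,0.6],
    [0,0,0.03,0,0,0,0.7],
    [0,0,0.05,0,0,0,0.7],
    [0,0,0.08,0.05,0,0,0.7],
    [0,0,0.1,0.105,0,0,0.7],
    [0,0,0.1,0.105,0,0,0.7]
  ]
}}

```text
time_s: 17.43
ee_pos: [0.6845, -0.1769, 0.1881]
eef_rot: [3.125, -0.001, 1.621]
force: [-0.1, -1.1, 0.3]
grip_width: 0.0799
```

```bash
python3 - <<'E'
from h import *
st()
for n in('top','side'):
    p=cam(n); save(p,n+'9.png',(180,110,380,310) if n=='side' else (190,130,430,280),3)
    for o in orange(p):print(o)
E
```

```text
{'time_s': 17.433, 'ee_pos': [0.684, -0.177, 0.188], 'eef_rot': [3.125, -0.001, 1.621], 'force': [-0.051, -1.101, 0.281], 'grip_width': 0.08, 'qpos': [-0.307, 0.668, 1.026, 0.006, 1.433, -0.358]}
(np.int32(62), array([ 0.6906, -0.0242]), (24, 23, 1.4), np.float64(0.104))
(np.int32(32), array([0.4248, 0.0166]), (28, 14, 72.7), np.float64(0.057))
(np.int32(43), array([ 0.4143, -0.2005]), (24, 22, 76.5), np.float64(0.056))
(np.int32(65), array([ 0.7011, -0.0492]), (31, 28, 4.1), np.float64(0.102))
(np.int32(73), array([0.4202, 0.0196]), (26, 29, 8.2), np.float64(0.056))
```

View pics/side9.png

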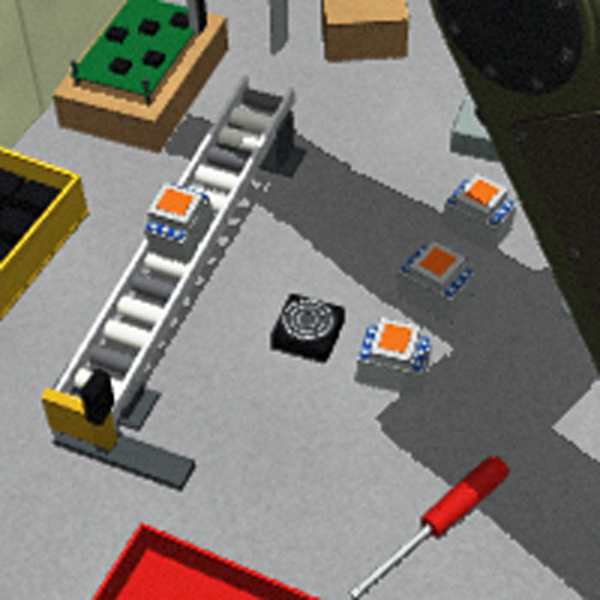

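{"name": "servo_tool", "arguments": {
  "rows": [
    [-0.02,0.015,0,0.008,0,-0.1,0.7],
    [-0.04,0.03,0,0.016,0,-0.2,0.7],
    [-0.06,0.045,0,0.016,0,-0.3,0.7],
    [-0.08,0.06,0,0.016,0,-0.4,0.7],
    [-0.1,0.075,0,0.016,0,-0.5,0.7],
    [-0.12,0.09,0,0.016,0,-0.6,0.7],
    [-0.14,0.105,0,0.016,0,-0.7,0.7],
    [-0.16,0.12,0,0.016,0,-0.8,0.7]
  ]
}}

```text
time_s: 18.2
ee_pos: [0.5215, -0.0549, 0.1814]
eef_rot: [3.138, -0.012, 0.817]
force: [0.4, 0.4, 0.7]
grip_width: 0.08
```

{"name": "servo_tool", "arguments": {
  "rows": [
    [-0.015,0.011,0,0,0,-0.1,0.7],
    [-0.03,0.022,0,0,0,-0.2,0.7],
    [-0.045,0.033,0,0,0,-0.3,0.7],
    [-0.06,0.044,0,0,0,-0.4,0.7],
    [-0.075,0.055,-0.02,0,0,-0.5,0.7],
    [-0.09,0.066,-0.04,0,0,-0.58,0.7],
    [-0.104,0.075,-0.06,0,0,-0.65,0.7],
    [-0.104,0.075,-0.08,0,0,-0.65,0.7]
  ]
}}

```text
time_s: 18.87
ee_pos: [0.4148, 0.0215, 0.0997]
eef_rot: [3.138, -0.01, 0.164]
force: [0.5, -0.1, 0.4]
grip_width: 0.0803
```

```bash
python3 - <<'E'
from h import *
st()
for n in('top','side'):
    p=cam(n); save(p,n+'10.png',(180,110,380,310) if n=='side' else (190,130,430,280),3)
    for o in orange(p):print(o)
E
```

```text
{'time_s': 18.867, 'ee_pos': [0.415, 0.021, 0.1], 'eef_rot': [3.138, -0.01, 0.164], 'force': [0.48, -0.067, 0.391], 'grip_width': 0.08, 'qpos': [-0.035, 0.125, 2.004, -0.002, 1.002, 1.372]}
(np.int32(66), array([0.6721, 0.1838]), (27, 23, 2.3), np.float64(0.083))
(np.int32(37), array([ 0.4191, -0.0953]), (17, 22, 78.8), np.float64(0.056))
(np.int32(63), array([ 0.4151, -0.1999]), (27, 22, 79.8), np.float64(0.057))
(np.int32(50), array([ 0.4151, -0.1987]), (27, 22, 77.0), np.float64(0.055))
(np.int32(29), array([ 0.4152, -0.0926]), (21, 19, 80.1), np.float64(0.055))
(np.int32(83), array([0.6787, 0.1668]), (31, 27, 3.4), np.float64(0.082))
```

View pics/side10.png

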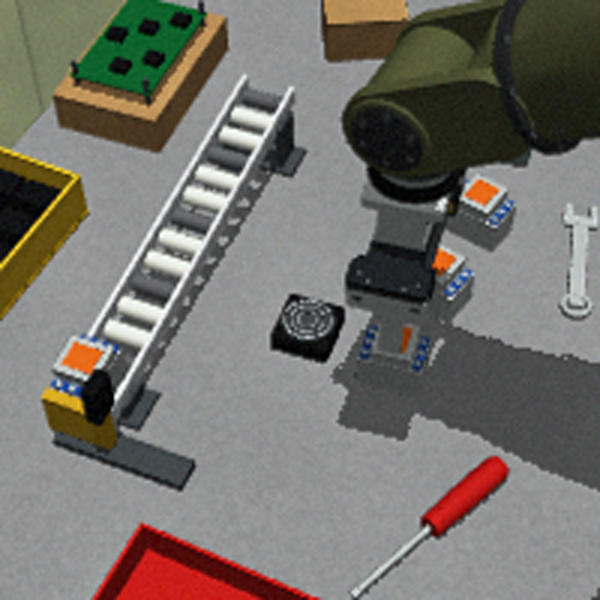

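{"name": "servo_tool", "arguments": {
  "rows": [
    [0.005,-0.003,0,0,0.01,0,0.7],
    [0.005,-0.003,-0.02,0,0.01,0,0.7],
    [0.005,-0.003,-0.04,0,0.01,0,0.7],
    [0.005,-0.003,-0.06,0,0.01,0,0.7],
    [0.005,-0.003,-0.075,0,0.01,0,0.7],
    [0.005,-0.003,-0.08,0,0.01,0,0.7],
    [0.005,-0.003,-0.08,0,0.01,0,0.7],
    [0.005,-0.003,-0.08,0,0.01,0,-0.6]
  ]
}}

```text
time_s: 19.63
ee_pos: [0.421, 0.0174, 0.0195]
eef_rot: [3.14, 0.003, 0.169]
force: [0.1, 0.1, 0.4]
grip_width: 0.076
```

{"name": "servo_tool", "arguments": {
  "rows": [
    [0,0,0,0,0,0,-0.6],
    [0,0,0,0,0,0,-0.6],
    [0,0,0,0,0,0,-0.6],
    [0,0,0,0,0,0,-0.6],
    [0,0,0,0,0,0,-0.6],
    [0,0,0,0,0,0,-0.6],
    [0,0,0,0,0,0,-0.6],
    [0,0,0,0,0,0,-0.6]
  ],
  "newtons": 20
}}

```text
time_s: 20.3
ee_pos: [0.4211, 0.0174, 0.0198]
eef_rot: [3.14, 0.003, 0.169]
force: [-1.3, 0.6, 5.9]
grip_width: 0.044
```

{"name": "servo_tool", "arguments": {
  "rows": [
    [0,0,0.015,0,0,0,-0.6],
    [0,0,0.04,0,0,0,-0.6],
    [0,0,0.07,0,0,0.05,-0.6],
    [0.01,-0.01,0.1,0,0,0.15,-0.6],
    [0.03,-0.02,0.125,0,0,0.25,-0.6],
    [0.055,-0.04,0.14,0,0,0.35,-0.6],
    [0.08,-0.06,0.14,0,0,0.45,-0.6],
    [0.105,-0.08,0.14,0,0,0.55,-0.6]
  ]
}}

```text
time_s: 20.97
ee_pos: [0.5274, -0.0635, 0.1607]
eef_rot: [3.139, 0.001, 0.724]
force: [-0.2, 0.5, -2.0]
grip_width: 0.044
```

{"name": "servo_tool", "arguments": {
  "rows": [
    [0.02,-0.015,0,0,0,0.1,-0.6],
    [0.04,-0.03,0,0,0,0.2,-0.6],
    [0.06,-0.045,0,0,0,0.3,-0.6],
    [0.08,-0.06,0,0,0,0.4,-0.6],
    [0.1,-0.075,0,0,0,0.5,-0.6],
    [0.12,-0.09,0,0,0,0.6,-0.6],
    [0.14,-0.1,0,0,0,0.7,-0.6],
    [0.155,-0.11,0,0,0,0.8,-0.6]
  ]
}}

```text
time_s: 21.63
ee_pos: [0.6831, -0.1742, 0.1596]
eef_rot: [3.14, 0.001, 1.529]
force: [0.7, 0.5, -2.0]
grip_width: 0.0439
```

```bash
sed -i 's/LO=np.array(\[.6727/LO=np.array([.6735/; s/off=.022/off=.0185/' h.py; python3 -c "
from h import *
st();plan()"
```

```text
{'time_s': 21.633, 'ee_pos': [0.683, -0.174, 0.16], 'eef_rot': [3.14, 0.001, 1.529], 'force': [0.655, 0.508, -2.008], 'grip_width': 0.044, 'qpos': [-0.301, 0.69, 1.056, -0.001, 1.394, -0.259]}
turn [-0.1036  0.0009  0.0945] shift [-0.0005 -0.0016 -0.0778] tgt [ 0.6826 -0.1758  0.0818]
```

{"name": "servo_tool", "arguments": {
  "rows": [
    [0,-0.001,-0.01,-0.05,0,0.05,-0.6],
    [0,-0.001,-0.03,-0.104,0,0.094,-0.6],
    [0,-0.001,-0.05,-0.104,0,0.094,-0.6],
    [0,-0.001,-0.06,-0.104,0,0.094,-0.6],
    [0,-0.001,-0.066,-0.104,0,0.094,-0.6],
    [0,-0.001,-0.07,-0.104,0,0.094,-0.6],
    [0,-0.001,-0.07,-0.104,0,0.094,-0.6],
    [0,-0.001,-0.07,-0.104,0,0.094,-0.6]
  ]
}}

```text
time_s: 22.3
ee_pos: [0.6834, -0.1756, 0.0904]
eef_rot: [3.14, 0.105, 1.622]
force: [0.2, -0.3, -2.4]
grip_width: 0.0438
```

```bash
cat >> h.py <<'E'
def latcheck():
    p=cam('side');c=cloud(p)
    P=(c-LO)[(p['depth']>0)&(abs(c[...,0]-.68)<.07)&(abs(c[...,1]+.14)<.06)&(c[...,2]>.02)&(c[...,2]<.2)]
    L=RL.inv().apply(P-[0,0,.045])
    for lo,hi in((.004,.010),(.010,.014),(.02,.036),(.036,.05)):
        k=(L[:,2]>lo)&(L[:,2]<hi)&(L[:,1]<-.12)&(L[:,1]>-.15);Q=L[k]
        if len(Q)>4: print(lo,len(Q),np.percentile(Q[:,0],[2,50,98]).round(4),np.median(Q[:,1]).round(4))
E
python3 -c "
from h import *
st();plan();latcheck()"
```

```text
{'time_s': 22.3, 'ee_pos': [0.683, -0.176, 0.09], 'eef_rot': [3.14, 0.105, 1.622], 'force': [0.226, -0.263, -2.367], 'grip_width': 0.044, 'qpos': [-0.265, 0.731, 1.154, -0.106, 1.223, -0.282]}
turn [0.0005 0.002  0.0009] shift [-0.0008 -0.0003 -0.0086] tgt [ 0.6826 -0.1758  0.0818]
0.004 21 [-0.032   0.0218  0.0299] -0.1373
0.01 26 [-0.0323 -0.0037  0.0292] -0.1426
0.02 41 [-0.0218 -0.0009  0.0203] -0.1446
0.036 47 [-0.0205 -0.0011  0.0219] -0.1454
```

Centred within about 1 mm. Lower and release.

{"name": "servo_tool", "arguments": {
  "rows": [
    [0,0,-0.003,0,0,0,-0.6],
    [0,0,-0.006,0,0,0,-0.6],
    [0,0,-0.0085,0,0,0,-0.6],
    [0,0,-0.0085,0,0,0,-0.6],
    [0,0,-0.0085,0,0,0,0],
    [0,0,-0.0085,0,0,0,0.2],
    [0,0,-0.0085,0,0,0,0.4],
    [0,0,-0.0085,0,0,0,0.4]
  ]
}}

```text
time_s: 23.02
ee_pos: [0.6835, -0.1755, 0.0821]
eef_rot: [3.139, 0.105, 1.622]
force: [-0.3, 0.3, -1.1]
grip_width: 0.0637
```

{"name": "servo_tool", "arguments": {
  "rows": [
    [0,0,0.0,0,0,0,0.5],
    [0,0,0.0,0,0,0,0.5],
    [0,0,0.005,0,0,0,0.6],
    [0,0,0.03,0,0,0,0.7],
    [0,0,0.05,0,0,0,0.7],
    [0,0,0.08,0.05,0,0,0.7],
    [0,0,0.1,0.105,0,0,0.7],
    [0,0,0.1,0.105,0,0,0.7]
  ]
}}

```text
time_s: 23.68
ee_pos: [0.6848, -0.1771, 0.1881]
eef_rot: [3.126, 0.0, 1.621]
force: [0.3, -0.3, 1.5]
grip_width: 0.0798
```

```bash
python3 - <<'E'
from h import *
st()
for n in('top','side'):
    p=cam(n); save(p,n+'11.png',(180,110,380,310) if n=='side' else (190,130,430,280),3)
    for o in orange(p):print(o)
E
```

```text
{'time_s': 23.683, 'ee_pos': [0.685, -0.177, 0.188], 'eef_rot': [3.126, 0.0, 1.621], 'force': [0.317, -0.296, 1.549], 'grip_width': 0.08, 'qpos': [-0.307, 0.669, 1.024, 0.005, 1.434, -0.357]}
(np.int32(66), array([ 0.6937, -0.0432]), (28, 23, 0.6), np.float64(0.106))
(np.int32(61), array([0.6717, 0.1847]), (27, 23, 2.5), np.float64(0.082))
(np.int32(61), array([ 0.7032, -0.0708]), (31, 28, 2.8), np.float64(0.104))
(np.int32(43), array([ 0.4143, -0.2005]), (24, 22, 76.5), np.float64(0.055))
(np.int32(81), array([0.6783, 0.1668]), (30, 27, 3.4), np.float64(0.082))
```

View pics/side11.png

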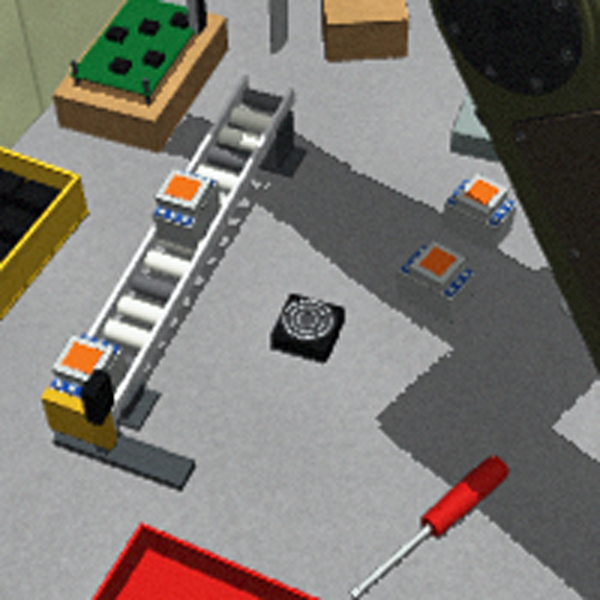

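{"name": "servo_tool", "arguments": {
  "rows": [
    [-0.02,0.007,0,0.008,0,-0.115,0.7],
    [-0.04,0.014,0,0.015,0,-0.23,0.7],
    [-0.06,0.021,0,0.015,0,-0.345,0.7],
    [-0.08,0.028,0,0.015,0,-0.46,0.7],
    [-0.1,0.035,0,0.015,0,-0.575,0.7],
    [-0.12,0.042,0,0.015,0,-0.69,0.7],
    [-0.14,0.049,0,0.015,0,-0.805,0.7],
    [-0.16,0.055,0,0.015,0,-0.92,0.7]
  ]
}}

```text
time_s: 24.45
ee_pos: [0.5219, -0.1202, 0.1812]
eef_rot: [3.14, -0.01, 0.696]
force: [0.5, -0.2, 1.0]
grip_width: 0.0799
```

{"name": "servo_tool", "arguments": {
  "rows": [
    [-0.015,0.005,0,0,0,-0.115,0.7],
    [-0.03,0.01,0,0,0,-0.23,0.7],
    [-0.045,0.014,0,0,0,-0.345,0.7],
    [-0.06,0.018,0,0,0,-0.46,0.7],
    [-0.075,0.022,0,0,0,-0.575,0.7],
    [-0.09,0.026,0,0,0,-0.69,0.7],
    [-0.104,0.03,-0.03,0,0,-0.805,0.7],
    [-0.104,0.033,-0.06,0,0,-0.9,0.7]
  ]
}}

```text
time_s: 25.12
ee_pos: [0.4162, -0.0867, 0.1205]
eef_rot: [3.139, -0.011, -0.209]
force: [0.3, -0.4, -1.2]
grip_width: 0.08
```

```bash
python3 - <<'E'
from h import *
st()
for n in('top','side'):
    p=cam(n); save(p,n+'12.png',(180,110,380,310) if n=='side' else (190,130,430,280),3)
    for o in orange(p):print(o)
E
```

```text
{'time_s': 25.117, 'ee_pos': [0.416, -0.087, 0.12], 'eef_rot': [3.139, -0.011, -0.209], 'force': [0.349, -0.438, -1.21], 'grip_width': 0.08, 'qpos': [-0.29, 0.114, 1.96, -0.002, 1.057, 1.491]}
(np.int32(70), array([0.6784, 0.1196]), (27, 23, 1.8), np.float64(0.089))
(np.int32(65), array([0.672, 0.184]), (27, 23, 2.3), np.float64(0.082))
(np.int32(19), array([ 0.4076, -0.1998]), (11, 28, 7.5), np.float64(0.055))
(np.int32(75), array([0.6862, 0.0974]), (30, 27, 2.8), np.float64(0.089))
(np.int32(83), array([0.6787, 0.1668]), (31, 27, 3.4), np.float64(0.082))
```

View pics/side12.png

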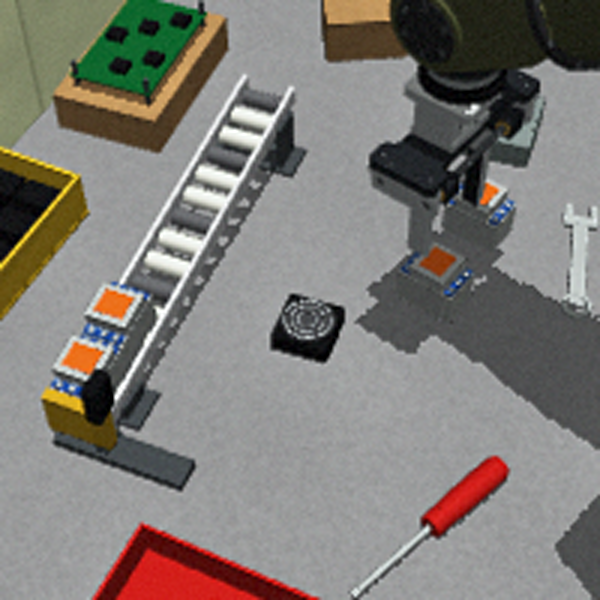

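Two queued nose to tail. Grasp the third.

{"name": "servo_tool", "arguments": {
  "rows": [
    [0.004,-0.003,-0.01,0,0.01,0.009,0.7],
    [0.004,-0.003,-0.03,0,0.01,0.009,0.7],
    [0.004,-0.003,-0.055,0,0.01,0.009,0.7],
    [0.004,-0.003,-0.08,0,0.01,0.009,0.7],
    [0.004,-0.003,-0.095,0,0.01,0.009,0.7],
    [0.004,-0.003,-0.1,0,0.01,0.009,0.7],
    [0.004,-0.003,-0.1,0,0.01,0.009,0.7],
    [0.004,-0.003,-0.1,0,0.01,0.009,-0.6]
  ]
}}

```text
time_s: 25.88
ee_pos: [0.4197, -0.0892, 0.0184]
eef_rot: [3.138, 0.007, -0.194]
force: [0.1, 0.0, -0.1]
grip_width: 0.0762
```

{"name": "servo_tool", "arguments": {
  "rows": [
    [0,0,0,0,0,0,-0.6],
    [0,0,0,0,0,0,-0.6],
    [0,0,0,0,0,0,-0.6],
    [0,0,0,0,0,0,-0.6],
    [0,0,0,0,0,0,-0.6],
    [0,0,0,0,0,0,-0.6],
    [0,0,0,0,0,0,-0.6],
    [0,0,0,0,0,0,-0.6]
  ],
  "newtons": 20
}}

```text
time_s: 26.55
ee_pos: [0.4199, -0.0893, 0.0187]
eef_rot: [3.137, 0.007, -0.194]
force: [-2.4, -0.8, 6.5]
grip_width: 0.0437
```

{"name": "servo_tool", "arguments": {
  "rows": [
    [0,0,0.02,0,0,0,-0.6],
    [0,0,0.05,0,0,0.05,-0.6],
    [0,0,0.08,0,0,0.16,-0.6],
    [0.01,-0.005,0.11,0,0,0.27,-0.6],
    [0.03,-0.01,0.13,0,0,0.38,-0.6],
    [0.055,-0.02,0.14,0,0,0.49,-0.6],
    [0.08,-0.03,0.14,0,0,0.6,-0.6],
    [0.105,-0.04,0.14,0,0,0.71,-0.6]
  ]
}}

```text
time_s: 27.22
ee_pos: [0.5261, -0.1297, 0.1593]
eef_rot: [3.137, 0.006, 0.522]
force: [-0.7, -0.1, -1.2]
grip_width: 0.0437
```

{"name": "servo_tool", "arguments": {
  "rows": [
    [0.02,-0.006,0,0,0,0.115,-0.6],
    [0.04,-0.012,0,0,0,0.23,-0.6],
    [0.06,-0.018,0,0,0,0.345,-0.6],
    [0.08,-0.024,0,0,0,0.46,-0.6],
    [0.1,-0.03,0,0,0,0.575,-0.6],
    [0.12,-0.036,0,0,0,0.69,-0.6],
    [0.14,-0.042,0,0,0,0.805,-0.6],
    [0.157,-0.046,0,0,0,0.92,-0.6]
  ]
}}

```text
time_s: 27.88
ee_pos: [0.6839, -0.1761, 0.1584]
eef_rot: [3.138, 0.006, 1.447]
force: [-1.0, 0.8, -1.1]
grip_width: 0.044
```

```bash
python3 -c "
from h import *
st();plan()"
```

```text
{'time_s': 27.883, 'ee_pos': [0.684, -0.176, 0.158], 'eef_rot': [3.138, 0.006, 1.447], 'force': [-0.963, 0.812, -1.14], 'grip_width': 0.044, 'qpos': [-0.302, 0.692, 1.055, -0.005, 1.39, -0.178]}
turn [-0.099   0.0072  0.1756] shift [-0.0013  0.0003 -0.0766] tgt [ 0.6826 -0.1758  0.0818]
```

{"name": "servo_tool", "arguments": {
  "rows": [
    [-0.001,0,-0.01,-0.03,0.002,0.06,-0.6],
    [-0.001,0,-0.02,-0.07,0.005,0.12,-0.6],
    [-0.001,0,-0.035,-0.099,0.007,0.176,-0.6],
    [-0.001,0,-0.05,-0.099,0.007,0.176,-0.6],
    [-0.001,0,-0.06,-0.099,0.007,0.176,-0.6],
    [-0.001,0,-0.068,-0.099,0.007,0.176,-0.6],
    [-0.001,0,-0.068,-0.099,0.007,0.176,-0.6],
    [-0.001,0,-0.068,-0.099,0.007,0.176,-0.6]
  ]
}}

```text
time_s: 28.55
ee_pos: [0.6829, -0.1763, 0.0903]
eef_rot: [-3.141, 0.104, 1.623]
force: [-0.7, 0.3, -1.2]
grip_width: 0.0441
```

```bash
python3 -c "
from h import *
st();plan();latcheck()"
```

```text
{'time_s': 28.55, 'ee_pos': [0.683, -0.176, 0.09], 'eef_rot': [-3.141, 0.104, 1.623], 'force': [-0.739, 0.321, -1.168], 'grip_width': 0.044, 'qpos': [-0.267, 0.732, 1.153, -0.105, 1.225, -0.285]}
turn [-0.0002 -0.0001  0.0002] shift [-0.0003  0.0005 -0.0086] tgt [ 0.6826 -0.1758  0.0818]
0.004 34 [-0.0324  0.0121  0.0301] -0.1398
0.01 17 [-0.0313 -0.0058  0.0295] -0.141
0.02 42 [-0.0218 -0.0007  0.0206] -0.1441
0.036 44 [-0.0216 -0.0036  0.0196] -0.1439
```

{"name": "servo_tool", "arguments": {
  "rows": [
    [0,0,-0.003,0,0,0,-0.6],
    [0,0,-0.006,0,0,0,-0.6],
    [0,0,-0.009,0,0,0,-0.6],
    [0,0,-0.009,0,0,0,-0.6],
    [0,0,-0.009,0,0,0,0],
    [0,0,-0.009,0,0,0,0.2],
    [0,0,-0.009,0,0,0,0.4],
    [0,0,-0.009,0,0,0,0.4]
  ]
}}

```text
time_s: 29.27
ee_pos: [0.6832, -0.1764, 0.0821]
eef_rot: [3.141, 0.105, 1.623]
force: [0.1, 0.1, -0.3]
grip_width: 0.0634
```

{"name": "servo_tool", "arguments": {
  "rows": [
    [0,0,0.0,0,0,0,0.5],
    [0,0,0.0,0,0,0,0.5],
    [0,0,0.005,0,0,0,0.6],
    [0,0,0.03,0,0,0,0.7],
    [0,0,0.05,0,0,0,0.7],
    [0,0,0.08,0.05,0,0,0.7],
    [0,0,0.1,0.105,0,0,0.7],
    [0,0,0.1,0.105,0,0,0.7]
  ]
}}

```text
time_s: 29.93
ee_pos: [0.6844, -0.1779, 0.1881]
eef_rot: [3.127, -0.0, 1.622]
force: [0.0, -1.2, 1.6]
grip_width: 0.0798
```

```bash
python3 - <<'E'
from h import *
st()
for n in('top','side'):
    p=cam(n); save(p,n+'13.png',(180,110,380,310) if n=='side' else (190,130,430,280),3)
    for o in orange(p):print(o)
E
```

```text
{'time_s': 29.933, 'ee_pos': [0.684, -0.178, 0.188], 'eef_rot': [3.127, -0.0, 1.622], 'force': [0.035, -1.174, 1.585], 'grip_width': 0.08, 'qpos': [-0.308, 0.67, 1.023, 0.005, 1.436, -0.36]}
(np.int32(66), array([ 0.6926, -0.0494]), (28, 23, 0.6), np.float64(0.106))
(np.int32(62), array([0.678 , 0.1207]), (27, 20, 1.8), np.float64(0.088))
(np.int32(61), array([0.6717, 0.1847]), (27, 23, 2.5), np.float64(0.081))
(np.int32(63), array([ 0.7039, -0.0784]), (31, 28, 0.8), np.float64(0.105))
(np.int32(43), array([ 0.4143, -0.2005]), (24, 22, 76.5), np.float64(0.055))
(np.int32(74), array([0.6862, 0.0969]), (31, 27, 2.8), np.float64(0.087))
(np.int32(81), array([0.6783, 0.1668]), (30, 27, 3.4), np.float64(0.082))
```

View pics/side13.png

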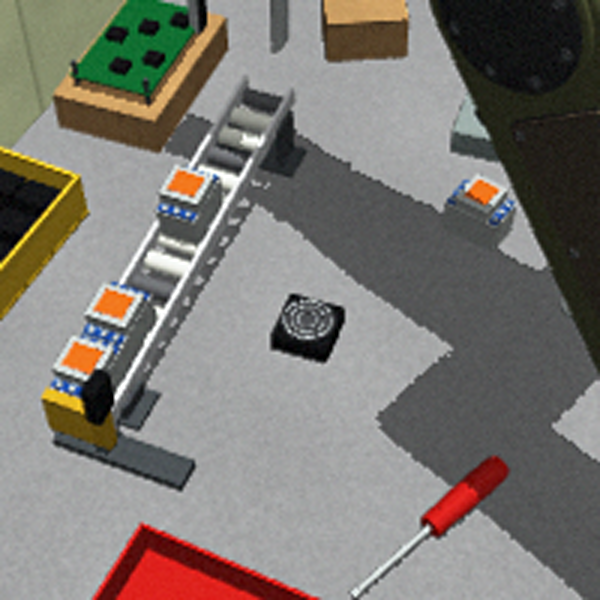

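{"name": "servo_tool", "arguments": {
  "rows": [
    [-0.02,-0.002,0,0.008,0,-0.115,0.7],
    [-0.04,-0.004,0,0.014,0,-0.23,0.7],
    [-0.06,-0.006,0,0.014,0,-0.345,0.7],
    [-0.08,-0.008,0,0.014,0,-0.46,0.7],
    [-0.1,-0.01,0,0.014,0,-0.575,0.7],
    [-0.12,-0.011,0,0.014,0,-0.69,0.7],
    [-0.14,-0.012,0,0.014,0,-0.805,0.7],
    [-0.16,-0.013,0,0.014,0,-0.92,0.7]
  ]
}}

```text
time_s: 30.7
ee_pos: [0.5217, -0.1893, 0.1812]
eef_rot: [3.141, -0.009, 0.697]
force: [1.2, 0.6, 0.2]
grip_width: 0.0797
```

{"name": "servo_tool", "arguments": {
  "rows": [
    [-0.015,-0.002,0,0,0,-0.115,0.7],
    [-0.03,-0.004,0,0,0,-0.23,0.7],
    [-0.045,-0.006,0,0,0,-0.345,0.7],
    [-0.06,-0.008,0,0,0,-0.46,0.7],
    [-0.075,-0.009,0,0,0,-0.575,0.7],
    [-0.09,-0.009,0,0,0,-0.69,0.7],
    [-0.108,-0.009,-0.03,0,0,-0.805,0.7],
    [-0.108,-0.009,-0.06,0,0,-0.885,0.7]
  ]
}}

```text
time_s: 31.37
ee_pos: [0.4117, -0.198, 0.1205]
eef_rot: [3.139, -0.01, -0.194]
force: [0.6, -0.4, -0.2]
grip_width: 0.0799
```

```bash
python3 - <<'E'
from h import *
st()
for n in('top','side'):
    p=cam(n); save(p,n+'14.png',(180,110,380,310) if n=='side' else (190,130,430,280),3)
    for o in orange(p):print(o)
E
```

```text
{'time_s': 31.367, 'ee_pos': [0.412, -0.198, 0.12], 'eef_rot': [3.139, -0.01, -0.194], 'force': [0.598, -0.441, -0.151], 'grip_width': 0.08, 'qpos': [-0.529, 0.183, 1.879, 0.001, 1.069, 1.235]}
(np.int32(67), array([0.6785, 0.1201]), (27, 23, 1.8), np.float64(0.088))
(np.int32(65), array([0.6839, 0.055 ]), (27, 23, 1.4), np.float64(0.096))
(np.int32(63), array([0.672 , 0.1844]), (27, 23, 2.3), np.float64(0.082))
(np.int32(69), array([0.6931, 0.0265]), (30, 28, 3.5), np.float64(0.094))
(np.int32(75), array([0.6862, 0.0971]), (31, 27, 2.8), np.float64(0.088))
(np.int32(82), array([0.6785, 0.1668]), (31, 27, 3.4), np.float64(0.082))
```

View pics/side14.png

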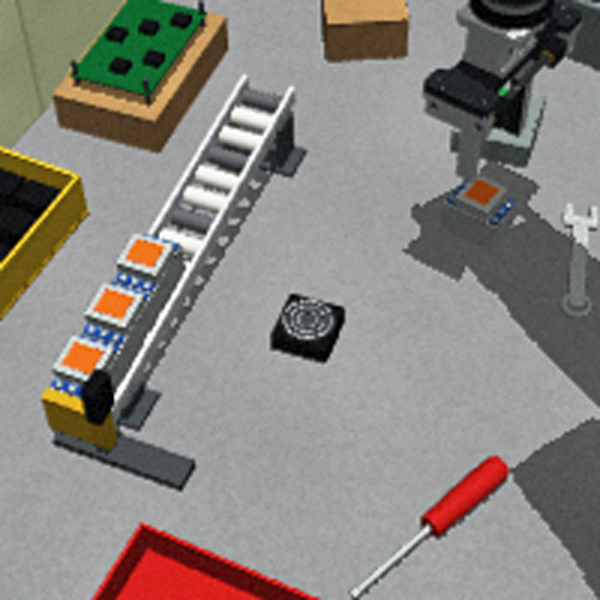

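{"name": "servo_tool", "arguments": {
  "rows": [
    [0.003,-0.001,-0.01,0,0.01,0.009,0.7],
    [0.003,-0.001,-0.03,0,0.01,0.009,0.7],
    [0.003,-0.001,-0.055,0,0.01,0.009,0.7],
    [0.003,-0.001,-0.08,0,0.01,0.009,0.7],
    [0.003,-0.001,-0.095,0,0.01,0.009,0.7],
    [0.003,-0.001,-0.1,0,0.01,0.009,0.7],
    [0.003,-0.001,-0.1,0,0.01,0.009,0.7],
    [0.003,-0.001,-0.1,0,0.01,0.009,-0.6]
  ]
}}

```text
time_s: 32.13
ee_pos: [0.4147, -0.198, 0.0183]
eef_rot: [3.14, 0.007, -0.178]
force: [0.5, -0.5, -0.6]
grip_width: 0.076
```

{"name": "servo_tool", "arguments": {
  "rows": [
    [0,0,0,0,0,0,-0.6],
    [0,0,0,0,0,0,-0.6],
    [0,0,0,0,0,0,-0.6],
    [0,0,0,0,0,0,-0.6],
    [0,0,0,0,0,0,-0.6],
    [0,0,0,0,0,0,-0.6],
    [0,0,0,0,0,0,-0.6],
    [0,0,0,0,0,0,-0.6]
  ],
  "newtons": 20
}}

```text
time_s: 32.8
ee_pos: [0.415, -0.1983, 0.0187]
eef_rot: [3.14, 0.006, -0.178]
force: [-0.7, -1.7, 5.8]
grip_width: 0.0441
```

{"name": "servo_tool", "arguments": {
  "rows": [
    [0,0,0.02,0,0,0,-0.6],
    [0,0,0.05,0,0,0.05,-0.6],
    [0,0,0.08,0,0,0.16,-0.6],
    [0.01,0.002,0.11,0,0,0.27,-0.6],
    [0.03,0.004,0.13,0,0,0.38,-0.6],
    [0.055,0.006,0.14,0,0,0.49,-0.6],
    [0.08,0.008,0.14,0,0,0.6,-0.6],
    [0.105,0.01,0.14,0,0,0.71,-0.6]
  ]
}}

```text
time_s: 33.47
ee_pos: [0.5211, -0.1881, 0.1593]
eef_rot: [3.139, 0.006, 0.537]
force: [-0.3, -0.3, -1.9]
grip_width: 0.0441
```

{"name": "servo_tool", "arguments": {
  "rows": [
    [0.02,0.002,0,0,0,0.115,-0.6],
    [0.04,0.004,0,0,0,0.23,-0.6],
    [0.06,0.006,0,0,0,0.345,-0.6],
    [0.08,0.008,0,0,0,0.46,-0.6],
    [0.1,0.01,0,0,0,0.575,-0.6],
    [0.12,0.012,0,0,0,0.69,-0.6],
    [0.14,0.013,0,0,0,0.805,-0.6],
    [0.162,0.013,0,0,0,0.92,-0.6]
  ]
}}

```text
time_s: 34.13
ee_pos: [0.6837, -0.1747, 0.1586]
eef_rot: [3.141, 0.006, 1.463]
force: [-0.4, -0.9, -1.1]
grip_width: 0.044
```

```bash
python3 -c "
from h import *
st();plan()"
```

```text
{'time_s': 34.133, 'ee_pos': [0.684, -0.175, 0.159], 'eef_rot': [3.141, 0.006, 1.463], 'force': [-0.356, -0.886, -1.104], 'grip_width': 0.044, 'qpos': [-0.3, 0.692, 1.054, -0.005, 1.393, -0.191]}
turn [-0.0992  0.0037  0.1603] shift [-0.0011 -0.0012 -0.0768] tgt [ 0.6826 -0.1758  0.0818]
```

{"name": "servo_tool", "arguments": {
  "rows": [
    [-0.001,-0.001,-0.01,-0.03,0.001,0.06,-0.6],
    [-0.001,-0.001,-0.02,-0.07,0.003,0.12,-0.6],
    [-0.001,-0.001,-0.035,-0.099,0.004,0.16,-0.6],
    [-0.001,-0.001,-0.05,-0.099,0.004,0.16,-0.6],
    [-0.001,-0.001,-0.06,-0.099,0.004,0.16,-0.6],
    [-0.001,-0.001,-0.068,-0.099,0.004,0.16,-0.6],
    [-0.001,-0.001,-0.068,-0.099,0.004,0.16,-0.6],
    [-0.001,-0.001,-0.068,-0.099,0.004,0.16,-0.6]
  ]
}}

```text
time_s: 34.8
ee_pos: [0.6826, -0.1759, 0.0906]
eef_rot: [-3.141, 0.104, 1.623]
force: [0.2, -0.3, -1.4]
grip_width: 0.044
```

```bash
python3 -c "
from h import *
st();plan();latcheck()"
```

```text
{'time_s': 34.8, 'ee_pos': [0.683, -0.176, 0.091], 'eef_rot': [-3.141, 0.104, 1.623], 'force': [0.242, -0.326, -1.365], 'grip_width': 0.044, 'qpos': [-0.266, 0.731, 1.154, -0.105, 1.226, -0.284]}
turn [-0.0005 -0.0006  0.0009] shift [-0.0001  0.     -0.0088] tgt [ 0.6826 -0.1758  0.0818]
0.004 24 [-0.0328 -0.0176  0.0303] -0.1376
0.01 21 [-0.0317 -0.0029  0.0292] -0.1405
0.02 43 [-0.0225 -0.0014  0.0213] -0.1437
0.036 48 [-0.0225 -0.003   0.0203] -0.1442
```

{"name": "servo_tool", "arguments": {
  "rows": [
    [0,0,-0.003,0,0,0,-0.6],
    [0,0,-0.006,0,0,0,-0.6],
    [0,0,-0.009,0,0,0,-0.6],
    [0,0,-0.009,0,0,0,-0.6],
    [0,0,-0.009,0,0,0,0],
    [0,0,-0.009,0,0,0,0.2],
    [0,0,-0.009,0,0,0,0.4],
    [0,0,-0.009,0,0,0,0.4]
  ]
}}

```text
time_s: 35.52
ee_pos: [0.683, -0.176, 0.0825]
eef_rot: [3.141, 0.105, 1.622]
force: [-0.4, -0.7, 0.2]
grip_width: 0.0633
```

{"name": "servo_tool", "arguments": {
  "rows": [
    [0,0,0.0,0,0,0,0.5],
    [0,0,0.0,0,0,0,0.5],
    [0,0,0.005,0,0,0,0.6],
    [0,0,0.03,0,0,0,0.7],
    [0,0,0.05,0,0,0,0.7],
    [0,0,0.08,0.05,0,0,0.7],
    [0,0,0.1,0.105,0,0,0.7],
    [0,0,0.1,0.105,0,0,0.7]
  ]
}}

```text
time_s: 36.18
ee_pos: [0.6842, -0.1775, 0.1885]
eef_rot: [3.128, -0.0, 1.621]
force: [-0.3, -0.1, 0.3]
grip_width: 0.08
```

{"name": "servo_tool", "arguments": {
  "rows": [
    [-0.03,-0.02,0,0.013,0,0,-1],
    [-0.06,-0.04,0,0.013,0,0,-1],
    [-0.09,-0.062,0,0.013,0,0,-1],
    [-0.12,-0.084,0,0.013,0,0,-1],
    [-0.15,-0.106,0,0.013,0,0,-1],
    [-0.18,-0.128,0,0.013,0,0,-1],
    [-0.21,-0.15,0,0.013,0,0,-1],
    [-0.237,-0.17,0,0.013,0,0,-1]
  ]
}}

```text
time_s: 36.85
ee_pos: [0.4452, -0.3483, 0.1883]
eef_rot: [3.128, -0.013, 1.621]
force: [-0.3, -0.2, -0.1]
grip_width: 0.0303
```

{"name": "servo_tool", "arguments": {
  "rows": [
    [0,0,0,0,0,0,-1],
    [0,0,0,0,0,0,-1],
    [0,0,0,0,0,0,-1],
    [0,0,-0.02,0,0,0,-1],
    [0,0,-0.04,0,0,0,-1],
    [0,0,-0.06,0,0,0,-1],
    [0,0,-0.08,0,0,0,-1],
    [0,0,-0.08,0,0,0,-1]
  ]
}}

```text
time_s: 37.52
ee_pos: [0.445, -0.3462, 0.1044]
eef_rot: [3.132, -0.017, 1.622]
force: [-1.0, -0.2, -0.8]
grip_width: 0.0007
```

```bash
python3 - <<'E'
from h import *
st()
for n in('top','side'):
    p=cam(n); save(p,n+'15.png',(150,110,390,350) if n=='side' else (130,130,430,310),2.5)
    for o in orange(p,yr=(-.4,.5)):print(o)
    u=[px(p,[.4472,-.348,.056])];print(u)
E
```

```text
{'time_s': 37.517, 'ee_pos': [0.445, -0.346, 0.104], 'eef_rot': [3.132, -0.017, 1.622], 'force': [-0.986, -0.188, -0.83], 'grip_width': 0.001, 'qpos': [-0.735, 0.434, 1.586, 0.021, 1.127, -0.796]}
(np.int32(64), array([ 0.6899, -0.0108]), (24, 23, 0.9), np.float64(0.102))
(np.int32(61), array([0.6778, 0.1206]), (27, 20, 1.8), np.float64(0.089))
(np.int32(64), array([0.6841, 0.055 ]), (27, 23, 1.4), np.float64(0.096))
(np.int32(61), array([0.6717, 0.1847]), (27, 23, 2.5), np.float64(0.083))
(np.int32(32), array([0.4295, 0.3609]), (25, 12, 79.9), np.float64(0.06))
[(np.float64(398.2598038077972), np.float64(240.4935074137582))]
(np.int32(65), array([ 0.7004, -0.0452]), (31, 28, 1.2), np.float64(0.102))
(np.int32(69), array([0.6931, 0.0265]), (30, 28, 3.5), np.float64(0.095))
(np.int32(75), array([0.6862, 0.0974]), (30, 27, 2.8), np.float64(0.088))
(np.int32(83), array([0.6787, 0.1668]), (31, 27, 3.4), np.float64(0.082))
(np.int32(62), array([0.4315, 0.3593]), (28, 13, 82.0), np.float64(0.06))
[(np.float64(346.7250895682845), np.float64(142.09413914656784))]
```

View pics/side15.png

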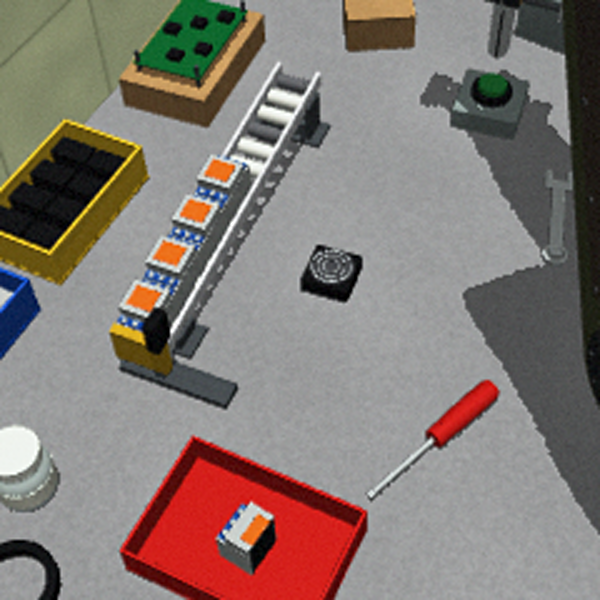

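View pics/top15.png

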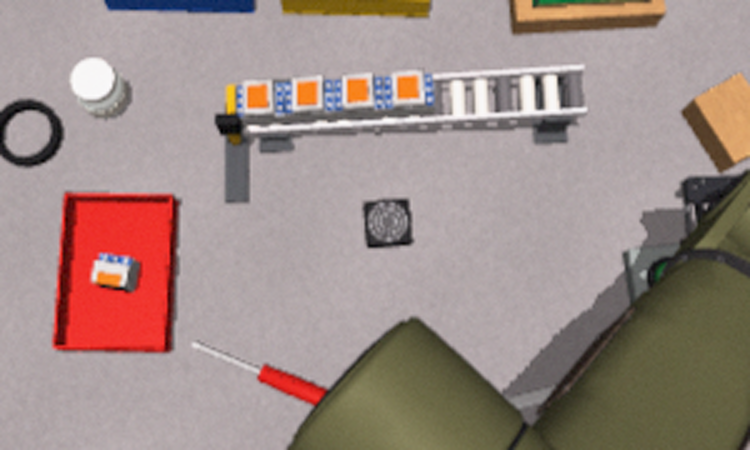

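{"name": "servo_tool", "arguments": {
  "rows": [
    [0.002,-0.002,-0.01,0.009,0.017,0,-1],
    [0.002,-0.002,-0.02,0.009,0.017,0,-1],
    [0.002,-0.002,-0.03,0.009,0.017,0,-1],
    [0.002,-0.002,-0.04,0.009,0.017,0,-1],
    [0.002,-0.002,-0.044,0.009,0.017,0,-1],
    [0.002,-0.002,-0.047,0.009,0.017,0,-1],
    [0.002,-0.002,-0.05,0.009,0.017,0,-1],
    [0.002,-0.002,-0.052,0.009,0.017,0,-1]
  ]
}}

```text
time_s: 38.28
ee_pos: [0.448, -0.3497, 0.0563]
eef_rot: [-3.138, -0.023, 1.622]
force: [-0.0, 0.6, 1.7]
grip_width: 0.0001
```

{"name": "servo_tool", "arguments": {
  "rows": [
    [0,0,-0.002,0,0,0,-1],
    [0,0,-0.004,0,0,0,-1],
    [0,0,-0.005,0,0,0,-1],
    [0,0,-0.006,0,0,0,-1],
    [0,0,-0.007,0,0,0,-1],
    [0,0,-0.008,0,0,0,-1],
    [0,0,-0.008,0,0,0,-1],
    [0,0,-0.008,0,0,0,-1]
  ]
}}

```text
time_s: 38.95
ee_pos: [0.4483, -0.3499, 0.0507]
eef_rot: [-3.139, -0.022, 1.622]
force: [-9.6, 9.2, 28.1]
grip_width: 0.0002
```

{"name": "servo_tool", "arguments": {
  "rows": [
    [0,0,0.005,0,0,0,-1],
    [0,0,0.02,0,0,0,-1],
    [0,0,0.05,0,0,0,-1],
    [0,0,0.08,0,0,0,-1],
    [0,0,0.11,0,0,0,-1],
    [0,0,0.14,0,0,0,-1],
    [0,0,0.15,0,0,0,-1],
    [0,0,0.15,0,0,0,-1]
  ]
}}

```text
time_s: 39.62
ee_pos: [0.449, -0.3506, 0.2033]
eef_rot: [3.14, -0.019, 1.622]
force: [0.0, 0.7, 0.9]
grip_width: 0.0006
```

```bash
python3 - <<'E'
from h import *
st()
for n in('top','side'):
    p=cam(n); save(p,n+'16.png',(150,90,390,330) if n=='side' else (130,130,430,310),2.5)
    for o in orange(p,yr=(-.4,.5)):print(o)
    c=cloud(p)
    m=(p['depth']>0)&(c[...,0]>.57)&(c[...,0]<.67)&(c[...,1]>.17)&(c[...,1]<.25)&(c[...,2]>.1)&(c[...,2]<.125)
    print('handle',c[m].mean(0).round(4))
E
```

```text
{'time_s': 39.617, 'ee_pos': [0.449, -0.351, 0.203], 'eef_rot': [3.14, -0.019, 1.622], 'force': [0.021, 0.728, 0.871], 'grip_width': 0.001, 'qpos': [-0.734, 0.352, 1.457, 0.014, 1.345, -0.788]}
(np.int32(64), array([ 0.6899, -0.0108]), (24, 23, 0.9), np.float64(0.102))
(np.int32(60), array([0.6776, 0.1205]), (27, 20, 1.8), np.float64(0.088))
(np.int32(64), array([0.6841, 0.055 ]), (27, 23, 1.4), np.float64(0.096))
(np.int32(61), array([0.6717, 0.1847]), (27, 23, 2.5), np.float64(0.082))
(np.int32(32), array([0.4295, 0.3609]), (25, 12, 79.9), np.float64(0.06))
handle [0.6257 0.2142 0.1093]
(np.int32(65), array([ 0.7004, -0.0452]), (31, 28, 1.2), np.float64(0.101))
(np.int32(69), array([0.6931, 0.0265]), (30, 28, 3.5), np.float64(0.095))
(np.int32(75), array([0.6862, 0.0974]), (30, 27, 2.8), np.float64(0.088))
(np.int32(83), array([0.6787, 0.1668]), (31, 27, 3.4), np.float64(0.082))
(np.int32(62), array([0.4315, 0.3593]), (28, 13, 82.0), np.float64(0.061))
handle [0.624  0.2181 0.1077]
```

View pics/side16.png

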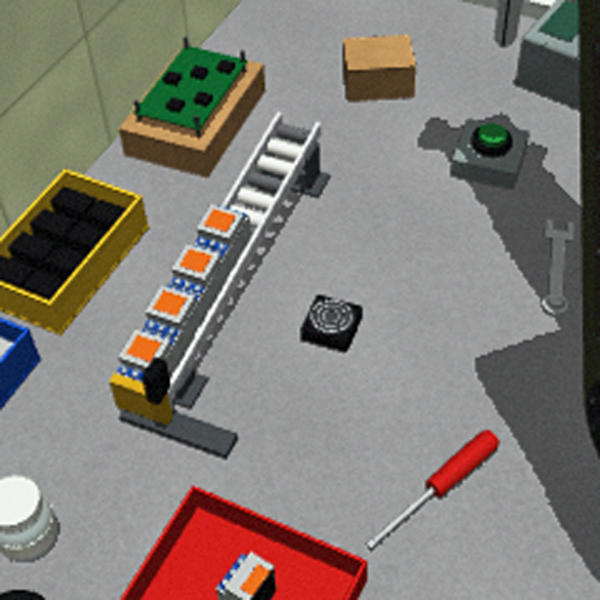

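```bash
python3 -c "
from h import *
print(hand_in())"
```

```text
the job is handed in; nothing more can be done
None
```

The job is done and handed in at about 40 s of the 210 s allowed.

- **Stop:** I pushed the yellow stop by its handle until it hit its end at about 35 N. The last pictures show it unmoved since then.
- **Broken module:** There was one, with a missing end. It was gripped at 44 mm and set upright in the red bin.
- **Whole modules:** There were four. Each was set lengthwise on the upper end of the rollers, tilted to the slope and within about 1 mm of centre. They rolled down on their own and now queue against the stop, with centres about 65 mm apart. They did not move between the picture before the button press and the one after it.
- **Green button:** It went down about 6 mm and reached 28 N, well past its 4 N spring, so it was fully down. It was then released.
- **Other things:** The fan, screwdriver, wrench and carton showed no sign of having moved in the last pictures. The tape and jar were only partly in view at the end. The arm was clear of everything at hand-in.

**Disagreements:** The roller surface measured about 3 mm lower than the given height, so I lowered the modules further before letting go. The two cameras differed by up to about 4 mm on the handle position.

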